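Scoop beads into the carrier and send it on

ROBOT

A 7-joint arm with a two-finger parallel gripper is mounted at the origin on the work surface. World frame = base frame: x ahead of the robot, y to its left, z up, the work surface at z = 0. Lengths are in mm, angles in rad, forces in N, time in s.
With the tool pointing down it reaches from about 400 to 850 mm from the base axis. Payload 10.4 kg.
Tool frame: the origin (TCP) lies at the very end of the fingers, on their centre line; the grasp point (between the pads) lies hold_point_z behind it (hold_point_z is the distance from the TCP to the grasp point, in mm); z points along the fingers, y is the line along which they close (so a half turn about z gives the same grasp; the last joint's range is limited). The gripper opens to 87 mm and grips with 3 to 60 N. Pads are 19 mm wide; open, the fingers measure 117 mm over their backs; the gripper's body (75 mm by 190 mm) begins 51 mm behind the grasp point.
Start: joints at [1.163, 0.332, -0.065, 1.46, 0.022, 1.35, -0.088], TCP at [234.632, -579.31, 222.576] pointing down, gripper open.
Joint ranges: [-2.6, 2.6], [-0.5, 2.12], [-1.47, 1.34], [0.16, 2.42], [-1.27, 4.41], [0.06, 2.06], [-2.6, 2.6]. Speed limits (rad/s): [2.22, 2.22, 2.79, 2.79, 3.14, 3.14, 3.14].

INTERFACE

Orientations are given as a unit quaternion [w, x, y, z].
In Python, from cell import observe, capture, hand_in, hold_point_z gives the robot as it stands.
- The arm moves only by the shell command python3 -m crank 'ROWS' [FORCE]. ROWS is JSON, a list that holds one entry, the list of rows, each a list of 5 numbers: the opening, from 0 (shut) to 1 (fully open), then the shift along the tool's x, y, z scaled (see below), then the turn about the tool's z scaled (see below). A call has 1 to 8 rows; each row is the pose to reach, as a shift and turn from the pose commanded when the call began, along the tool's axes at that moment, turning the shorter way round; what a row does not reach only later rows make up. The controller multiplies each number of a shift by 0.3 m and each number of a turn by 180 degrees. A row lasts 1/12 s, in which the tool goes at most 41.7 mm and 7.16 degrees, less where a joint would pass 70% of its speed; a pose out of reach is approached as far as the arm can. A call with a number of a shift or a turn outside -1 to 1 is refused whole. A call with a gripper value outside its range is refused whole. The fingers move at their own pace and stop on an object; FORCE is the grip in N (left out, the last holds). Time passes only in rows, so rows that repeat a pose let the fingers close. It gives the time, the measured TCP pose, the force, the opening and the grip force at its end, in the units of the state.
- observe(): the state, without advancing time (a new reading comes with each control period).
- capture(name): name is "scene" or "top" or "wrist"; returns a dict with "color" (480x640x3 uint8, red, green, blue), "vfov" (degrees; the focal length in pixels is half the picture's height over the tangent of half this angle, whatever the lens; pixels are square), "cx", "cy" (the principal point, pixels), "R" (3x3) and "t" (3): a world point X has camera coordinates R X + t. Camera axes: x right, y down, z forward; pixel columns grow to the right and rows downward; lengths in mm; the calibration is good to about 2 mm. A picture is of the moment at which its call begins. There is no depth.
- hand_in(): hands the job in; it is judged then, once.
The state is a dict: "time_s": time; "joints": joint angles; "qvel": joint speeds; "joint_efforts": joint torques, N m; "ee_pos": TCP position; "eef_rot": TCP orientation; "ft_force": force on the tool from outside, world axes, zero at the start; "ft_torque": the same for the moment, N m; "gripper_width": opening from 0.0 (shut) to 1.0 (fully open); "grip_force": force on a finger pad.
Only numpy, scipy, OpenCV 4.12 (cv2) and the standard library are available. Lean on these libraries where they do the work, as an engineer would, in place of code of your own. Each camera call takes 0.05 s, during which the arm holds its last target. There are 200 camera calls.

TASK

Using the hand scoop, take at least four of the six wooden beads from the bin and tip them into the tray of the carrier while it waits at its start end of the rail, then push the loaded carrier along the rail until it clicks into the next station, where the sprung plunger stands. Stand the scoop back on its board, upright. Keep the gripper off the beads, leave no bead anywhere but in the bin or the tray, and leave the other things on the bench where they are.

Things in the scene. Friction and masses are not known exactly. Their poses are not given: they have to be found in the camera images.
- bin: Fixed plywood bead bin, open on top, 276 (x) x 120 (y) mm; stands 0 to 20 mm above the bench. Origin at mid length and width under its 6 mm floor. Walls 6 mm thick, 108 mm apart inside; tops of the side and far (+x) walls 80 mm above the origin, near (-x) wall 26. Flat floor from x = -132 to +78 mm (top 6 mm above the origin), then a 41 degree slope climbs 42 mm to the far wall.
- bin_slope (a point): Foot of the slope in the bin, at mid width, at floor height.
- scoop: Loose hand scoop, 160 g: aluminium pan 100 (x) x 80 (y) mm, floor 2 mm, top and +x end (lip) open, side walls 36 mm high (19 mm at the front 26 mm), back 37 mm. Origin under the pan's centre, z up. A dark wooden handle stands upright at the rear, centred at x = -33 mm: 30 mm along x, 20 mm thick along y, from 38 to 112 mm above the underside, on a thinner neck.
- scoop_grip (a point): Point to hold on the scoop's handle, at (-33, 0, 85) mm in the scoop's frame; close the fingers along the scoop's y.
- scoop_lip (a point): Middle of the lip's lower edge, at (50, 0, 0) mm in the scoop's frame.
- board: Fixed wooden board, 170 (x) x 130 (y) x 8 mm, on which the scoop stands. Origin under its centre.
- board_top (a point): Centre of the board's top face.
- bead0: Loose wooden bead (ball), 30 mm across, 11 g; all six are alike and lie in the bin. Origin at its centre.
- bead1: Loose wooden bead (ball), 30 mm across, 11 g; all six are alike and lie in the bin. Origin at its centre.
- bead2: Loose wooden bead (ball), 30 mm across, 11 g; all six are alike and lie in the bin. Origin at its centre.
- bead3: Loose wooden bead (ball), 30 mm across, 11 g; all six are alike and lie in the bin. Origin at its centre.
- bead4: Loose wooden bead (ball), 30 mm across, 11 g; all six are alike and lie in the bin. Origin at its centre.
- bead5: Loose wooden bead (ball), 30 mm across, 11 g; all six are alike and lie in the bin. Origin at its centre.
- rail: Fixed rail: grey base 120 (x) x 370 (y) mm with two steel bars along y and end stops. Origin under its centre. The carrier moves to +y of this frame.
- carrier (a joint): Travel of the carrier along the rail's +y, in m: 0 is the start end, 0.180 the far stop. The station's detent is at 0.150. Slides against about 1.2 N of friction; entering or leaving the detent takes some 5 N more.
- tray_mid (a point): On the carrier, a wooden tray 132 x 132 mm outside, 120 x 120 mm inside (walls 6 mm). The point is at its mid length and width, 24 mm above the inner floor and 17 mm below the rim; the rim is 68 mm above the bench and the tray's underside 22 mm.
- station (a point): Where tray_mid comes to lie when the carrier sits in the detent. A small steel block with a brass sprung plunger stands beside the rail here, on its +x side.
- hoop_a: Bystander, loose: turned wooden ring, 68 mm across, 18 mm high, lying flat.
- hoop_b: Bystander, loose: turned wooden ring, 60 mm across, 16 mm high, lying flat.
- sandblock: Bystander, loose: cork sanding block 45 x 90 x 30 mm.
- bricks: Bystander, loose: stack of small wooden bricks, about 75 x 75 x 90 mm.
- glue: Bystander, loose: white glue bottle, 56 mm across, 150 mm tall.
- screwdriver: Bystander, loose: screwdriver with orange handle, lying; origin at its middle.
- offcut: Bystander, loose: wooden offcut 50 x 110 x 22 mm.
There are look-alikes about, which are no part of the job. Several things have the shape of the board; the one meant has the colours described above.

How it is judged:
By the outcome, as a careful person would: the job done as asked, in the order asked, and still so for the second after the job is handed in, with the robot touching nothing.
It also fails if it takes over 72 s, if anything falls off the work surface, if the arm or the gripper's body presses on something with over 40 N, if the wrist force passes 120 N, or if a joint passes its speed limit or range.

## Working session

There is one attempt and no reset: what is moved stays moved. The work goes in short steps, Python scripts to look and compute and a shell command to move; the robot and the scene stay as the last step left them, time stands still between calls to the robot, and variables do not carry over. Pictures are saved under pics/ and viewed, at most 10 in all, crops included, and the job is handed in when it is done.

```bash
ls; mkdir -p pics; python3 - <<'E'
from cell import observe,capture,hold_point_z
import cv2,pickle
print(hold_point_z, observe())
for n in("scene","top","wrist"):
    c=capture(n);cv2.imwrite(f"pics/{n}0.png",c["color"][:,:,::-1]);pickle.dump(c,open(f"{n}0.pkl","wb"));print(n,c["vfov"],c["cx"],c["cy"],c["R"],c["t"])
E
```

```text
pics
18.700000000000003 {'time_s': 0.0, 'joints': array([ 1.16340717,  0.33285915, -0.06467321,  1.46091883,  0.02155712,
        1.34991942, -0.0884969 ]), 'qvel': array([ 9.20566670e-04,  1.15550242e-04, -1.43857923e-05,  1.94870144e-03,
        3.01941406e-03, -8.47066181e-04, -1.16134212e-03]), 'joint_efforts': array([-6.02696832e-05, -6.23256397e+01,  2.44478043e-02, -3.89895344e+01,
       -6.12850185e-02,  3.96924152e-02,  1.38965775e-04]), 'ee_pos': array([ 234.45078779, -578.94425132,  221.77254765]), 'eef_rot': array([-6.89442447e-04,  9.81550003e-01,  1.91204324e-01, -1.51066029e-04]), 'ft_force': array([0.17831551, 0.18278382, 0.03429782]), 'ft_torque': array([-0.047036  ,  0.00134225,  0.00839192]), 'grip_force': 0.0, 'gripper_width': 0.9997950922012445}
scene 48.008290973315084 324.5915510835704 246.52231310600877 [[-0.24736253  0.96891276  0.00445471]
 [ 0.72640729  0.18848974 -0.66091154]
 [-0.64120529 -0.16024882 -0.75045059]] [ 148.0257214  -343.26705496 1711.82494495]
top 53.00828411242685 319.6273024002583 237.12974518134695 [[-0.01539596 -0.99987299  0.00411917]
 [-0.97717033  0.01417308 -0.21198414]
 [ 0.21189884 -0.00728883 -0.97726442]] [  -5.26879847  534.86584792 1369.72935929]
wrist 63.019650085560805 324.74004093999076 234.47938200453734 [[ 0.37597831 -0.92662707 -0.00160833]
 [-0.88564681 -0.35985999  0.29347999]
 [-0.27252528 -0.1089177  -0.95596386]] [-624.40356033  -35.1692001   392.16842089]
```

View pics/top0.png

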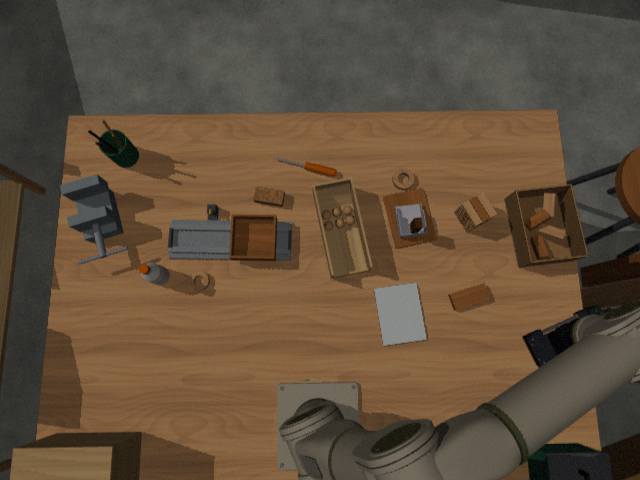

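View pics/scene0.png

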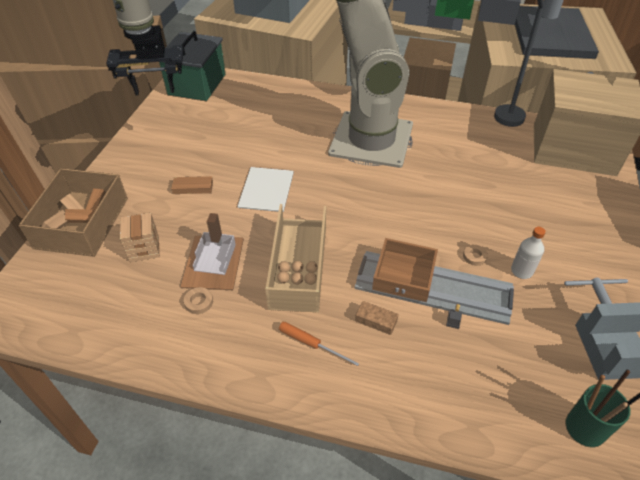

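The top view shows the bin at about (342,228) with beads near (338,216), the scoop on its brown board at (410,220), the tray at (253,238) on the rail, and the plunger at (212,211). The scene view shows the same things from the far side: scoop handle (214,228), tray (406,270). I'll magnify both for corner picking.

```bash
python3 - <<'E'
import cv2,numpy as np
a=cv2.imread("pics/top0.png")[170:290,225:445];b=cv2.imread("pics/scene0.png")[195:315,175:445]
def f(im,x0,y0,s):
    im=cv2.resize(im,None,fx=s,fy=s,interpolation=cv2.INTER_CUBIC)
    im=cv2.convertScaleAbs(im,alpha=1.4,beta=15)
    for x in range(x0-x0%20+20,x0+im.shape[1]//s,20): cv2.line(im,((x-x0)*s,0),((x-x0)*s,5),(0,255,0),1);cv2.putText(im,str(x),((x-x0)*s-10,15),0,.35,(0,255,0),1)
    for y in range(y0-y0%20+20,y0+im.shape[0]//s,20): cv2.line(im,(0,(y-y0)*s),(5,(y-y0)*s),(0,255,0),1);cv2.putText(im,str(y),(6,(y-y0)*s+4),0,.35,(0,255,0),1)
    return im
A=f(a,225,170,3);B=f(b[:,:266],175,195,3)
W=800;o=np.zeros((600,W,3),np.uint8)
A=cv2.resize(A,None,fx=.82,fy=.82) if 0 else A
# stack: trim
h=min(300,A.shape[0]);
cv2.imwrite("pics/t1.png",f(a,225,170,3)[:,:800] if 0 else cv2.resize(A,None,fx=1.2,fy=1.2)); cv2.imwrite("pics/s1.png",B)
print(A.shape,B.shape)
E
```

```text
(360, 660, 3) (360, 798, 3)
```

View pics/t1.png

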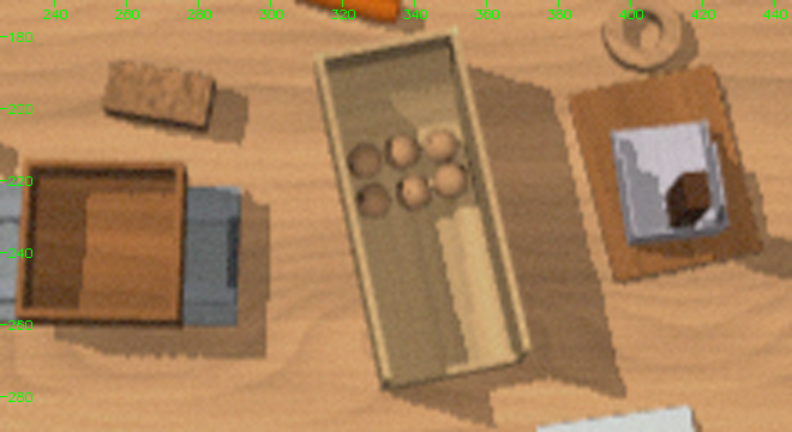

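View pics/s1.png

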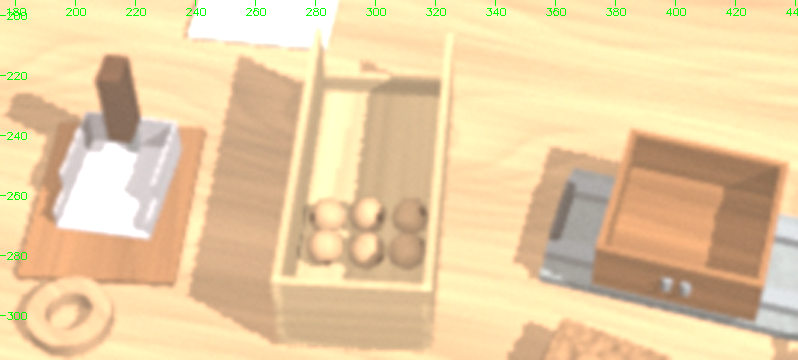

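The top crop shows the bin rim corners at (313,186), (352,178), (372,267), (332,278), six beads in two rows of three at (326,214)…(350,220), the tray rim from (231,215) to (276,259), and the scoop pan at (395–427,204–237). The scene crop shows the same: handle top (213,215), tray rim corners (385,238), (436,250), (427,290), (374,278). Now triangulate.

```bash
cat > h.py <<'E'
import numpy as np,cv2,pickle
def K(c): f=240/np.tan(np.radians(c["vfov"]/2)); return np.array([[f,0,c["cx"]],[0,f,c["cy"]],[0,0,1]])
def ray(c,p):
    d=c["R"].T@np.linalg.inv(K(c))@[p[0],p[1],1]; return -c["R"].T@c["t"],d
def onz(c,p,z): o,d=ray(c,p); return o+d*(z-o[2])/d[2]
def tri(c1,p1,c2,p2):
    P=[K(c)@np.c_[c["R"],c["t"]] for c in(c1,c2)]
    X=cv2.triangulatePoints(P[0],P[1],np.float64(p1),np.float64(p2)).ravel(); return X[:3]/X[3]
def proj(c,X): q=K(c)@(c["R"]@X+c["t"]); return q[:2]/q[2]
E
python3 - <<'E'
from h import *
np.set_printoptions(precision=1,suppress=True)
T=pickle.load(open("top0.pkl","rb"));S=pickle.load(open("scene0.pkl","rb"))
t=lambda u,v:(225+u/3.6,170+v/3.6); s=lambda u,v:(175+u/3,195+v/3)
for n,a,b in [("bin far+y",(317,57),(435,290)),("bin far-y",(457,29),(273,281)),("bin near-y",(527,350),(318,33)),("bin near+y",(385,387),(450,35)),
 ("tray far+y",(24,160),(757,320)),("tray far-y",(185,163),(597,245)),("tray near-y",(184,322),(634,131)),("tray near+y",(18,318),(785,163)),
 ("pan lip-y?",(708,122),(57,226)),("pan lip+y",(613,132),(148,237)),("board far+y",(570,97),(174,283)),("board far-y",(714,66),(15,276)),("board near+y",(620,283),(205,130)),
 ("b00",(366,160),(408,250)),("b01",(402,150),(366,249)),("b02",(441,145),(327,245)),("b10",(374,200),(410,216)),("b11",(413,191),(367,213)),("b12",(450,180),(328,213)),("handle",(683,183),(115,60))]:
    print(n,tri(T,t(*a),S,s(*b)))
E
```

```text
bin far+y [685.1   7.9  83. ]
bin far-y [ 707.7 -110.3   83.8]
bin near-y [ 439.  -159.3   77. ]
bin near+y [411.5 -46.8  76. ]
tray far+y [614.5 251.6  33.9]
tray far-y [600.4 116.9  67.6]
tray near-y [468.5 121.   60.1]
tray near+y [473.9 250.7  62.5]
pan lip-y? [ 645.4 -328.6    7.5]
pan lip+y [ 638.2 -248.3    8.7]
board far+y [ 672.5 -213.5    1.4]
board far-y [ 698.7 -341.     2.2]
board near+y [ 506.7 -248.2    0.1]
b00 [611.5 -33.2  27. ]
b01 [619.7 -65.1  28.2]
b02 [623.5 -97.6  27.8]
b10 [576.6 -40.3  26.7]
b11 [583.7 -74.2  28.5]
b12 [ 592.5 -105.3   29.5]
handle [ 562.5 -284.5  132.1]
```

```bash
cat > go.py <<'E'
import sys,numpy as np
from cell import observe
from scipy.spatial.transform import Rotation as Ro
o=observe();w=o["eef_rot"];R=Ro.from_quat([w[1],w[2],w[3],w[0]]).as_matrix()
yaw=np.degrees(np.arctan2(R[1,0],R[0,0]))
x,y,z,ya=map(float,sys.argv[1:5])
d=R.T@(np.array([x,y,z])-o["ee_pos"]);s=d/300
print("t%.1f pos %s yaw %.2f F %s w %.3f | rows: %s turn %.4f n>=%.1f"%(o["time_s"],o["ee_pos"].round(1),yaw,o["ft_force"].round(1),o["gripper_width"],s.round(4),-(ya-yaw)/180,max(np.linalg.norm(d)/41.7,abs(ya-yaw)/7.16)))
E
python3 go.py 520 -290 250 7; python3 go.py 377 -435 250 7
```

```text
t0.1 pos [ 234.5 -579.   221.9] yaw 22.05 F [-0.3  0.1  0.4] w 0.996 | rows: [ 1.2438 -0.5358 -0.093 ] turn 0.0836 n>=9.8
t0.1 pos [ 234.5 -579.   221.9] yaw 22.05 F [-0.3  0.1  0.4] w 0.996 | rows: [ 0.6205 -0.2668 -0.0932] turn 0.0836 n>=4.9
```

```bash
python3 -m crank '[[[1,0.62,-0.267,-0.093,0.083],[1,0.62,-0.267,-0.093,0.083],[1,0.62,-0.267,-0.093,0.083],[1,0.62,-0.267,-0.093,0.083],[1,0.62,-0.267,-0.093,0.083],[1,0.62,-0.267,-0.093,0.083],[1,0.62,-0.267,-0.093,0.083]]]'
python3 go.py 520 -290 250 7
```

```text
time_s: 0.73
ee_pos: [379.2, -433.1, 250.8]
eef_rot: [0.0, 0.998, 0.065, 0.0]
ft_force: [-0.2, -0.6, -0.8]
gripper_width: 0.999
grip_force: 0.0
t0.7 pos [ 379.2 -433.1  250.8] yaw 7.41 F [-0.2 -0.6 -0.8] w 0.999 | rows: [ 0.5269 -0.4125  0.003 ] turn 0.0023 n>=4.8
```

```bash
python3 -m crank '[[[1,0.527,-0.41,0,0],[1,0.527,-0.41,0,0],[1,0.527,-0.41,0,0],[1,0.527,-0.41,0,0],[1,0.527,-0.41,0,0],[1,0.527,-0.41,0,0],[1,0.527,-0.41,0,0]]]'
python3 - <<'E'
from cell import capture,observe
import cv2,pickle
c=capture("wrist");c["tcp"]=observe()["ee_pos"];pickle.dump(c,open("w1.pkl","wb"));cv2.imwrite("pics/w1.png",c["color"][:,:,::-1]);print(c["tcp"])
E
```

```text
time_s: 1.32
ee_pos: [519.2, -292.8, 249.8]
eef_rot: [-0.0, 0.998, 0.063, -0.0]
ft_force: [-1.1, -0.9, -0.4]
gripper_width: 1.0
grip_force: 0.0
[ 517.99425094 -294.65951083  249.84075165]
```

View pics/w1.png

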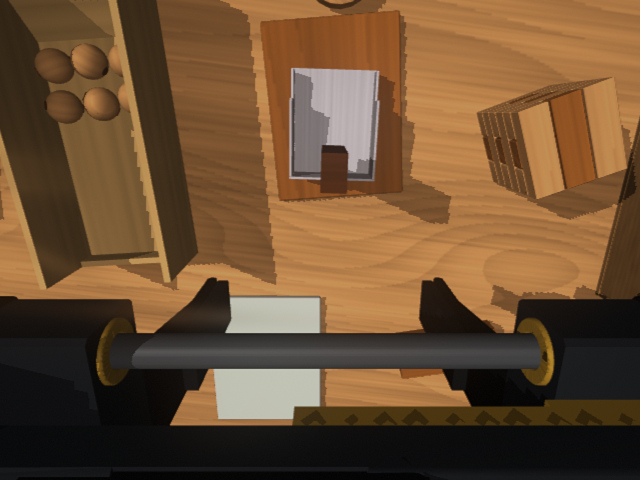

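The wrist view shows the handle's top face spanning (321–348, 153–193), the pan lip at (292,68)–(379,71), and the board corners (262,22), (400,11), (402,191), (280,200).

```bash
python3 - <<'E'
from h import *
np.set_printoptions(precision=1,suppress=True)
c=pickle.load(open("w1.pkl","rb"));T=pickle.load(open("top0.pkl","rb"));S=pickle.load(open("scene0.pkl","rb"))
g=c["color"].astype(int).sum(2);m=np.uint8((g<170))
m[:140]=0;m[200:]=0;m[:,:310]=0;m[:,360:]=0
cn=max(cv2.findContours(m,0,2)[0],key=cv2.contourArea);print(cv2.boundingRect(cn),cv2.minAreaRect(cn))
print("tri handle w/S",tri(c,(334.5,173),S,(213.3,215)),tri(c,(334.5,173),T,(225+683/3.6,170+183/3.6)))
h=onz(c,(334.5,173),120);print("handle z120",h)
L=[onz(c,p,10) for p in[(292,68),(379,71)]];print(L,np.mean(L,0),tri(c,(292,68),S,(175+148/3,195+237/3)),tri(c,(379,71),S,(175+57/3,195+226/3)))
d=np.mean(L,0)-h;print("axis",d,np.degrees(np.arctan2(d[1],d[0])));e=L[0]-L[1];print(np.degrees(np.arctan2(-e[0],e[1])))
b=[onz(c,p,8) for p in[(262,22),(400,11),(402,191),(280,200)]];print("board",b,np.mean(b,0))
for p in((-21+322,0),): pass
print("b",[onz(c,p,28) for p in[(54,65),(89,61),(65,106),(101,104)]])
E
```

```text
(320, 145, 27, 48) ((333.0, 168.5), (47.0, 26.0), 90.0)
tri handle w/S [ 558.5 -291.1  126.2] [ 562.7 -288.6  122. ]
handle z120 [ 559.7 -294.7  120. ]
[array([ 637.9, -245.8,   10. ]), array([ 645.8, -328.3,   10. ])] [ 641.9 -287.1   10. ] [ 638.2 -246.1    9. ] [ 645.2 -326.1    6.7]
axis [  82.1    7.6 -110. ] 5.290466169361484
5.442359491863291
board [array([ 673.8, -214.1,    8. ]), array([ 698.9, -339.1,    8. ]), array([ 534.4, -371.7,    8. ]), array([ 508.7, -246.3,    8. ])] [ 604.  -292.8    8. ]
b [array([611.5, -33.2,  28. ]), array([618.9, -64.9,  28. ]), array([576.8, -40.7,  28. ]), array([582.9, -74.1,  28. ])]
```

```bash
python3 go.py 559.7 -294.7 74 5.4
```

```text
t1.4 pos [ 518.  -294.7  249.8] yaw 7.07 F [ 0.2 -0.5 -0.4] w 1.003 | rows: [0.1387 0.0172 0.586 ] turn 0.0093 n>=4.3
```

```bash
python3 -m crank '[[[1,0.139,0.017,0.2,0.009],[1,0.139,0.017,0.2,0.009],[1,0.139,0.017,0.35,0.009],[1,0.139,0.017,0.45,0.009],[1,0.139,0.017,0.56,0.009],[1,0.139,0.017,0.586,0.009],[1,0.139,0.017,0.586,0.009],[1,0.139,0.017,0.586,0.009]]]' >/dev/null; python3 go.py 559.7 -294.7 74 5.4
```

```text
t2.0 pos [ 560.5 -295.2   76.1] yaw 5.38 F [-0.1  0.2  1. ] w 0.998 | rows: [-0.0025 -0.0019  0.0068] turn -0.0001 n>=0.1
```

```bash
python3 -m crank '[[[0,0,0,0.006,0],[0,0,0,0.006,0],[0,0,0,0.006,0],[0,0,0,0.006,0],[0,0,0,0.006,0],[0,0,0,0.006,0],[0,0,0,0.006,0],[0,0,0,0.006,0]]]' 60;  python3 -m crank '[[[0,0,0,-0.05,0],[0,0,0,-0.15,0],[0,0,0,-0.28,0],[0,0,0,-0.38,0],[0,0,0,-0.38,0],[0,0,0,-0.38,0]]]' ; python3 go.py 458.2 -88.6 188 10.85
```

```text
time_s: 2.7
ee_pos: [560.6, -293.5, 72.9]
eef_rot: [0.0, 0.999, 0.048, -0.0]
ft_force: [-0.2, 0.5, -0.6]
gripper_width: 0.479
grip_force: 0.0
time_s: 3.2
ee_pos: [561.7, -293.9, 189.1]
eef_rot: [0.001, 0.999, 0.048, 0.002]
ft_force: [0.5, -0.6, -1.1]
gripper_width: 0.04
grip_force: 0.0
t3.2 pos [ 561.7 -293.9  189.1] yaw 5.49 F [ 0.5 -0.6 -1.1] w 0.040 | rows: [-0.278  -0.7143  0.001 ] turn -0.0298 n>=5.5
```

```bash
python3 -m crank '[[[1,0,0,0,0],[1,0,0,0,0],[1,0,0,0,0],[1,0,0,0,0],[1,0,0,0,0],[1,0,0,0,0],[1,0,0,0,0],[1,0,0,0,0]]]';python3 - <<'E'
from h import *
from cell import capture
S=pickle.load(open("scene0.pkl","rb"))["color"];N=capture("scene")["color"]
out=np.vstack([cv2.resize(a[190:300,170:260],(540,300)) if 0 else cv2.resize(a[205:300,170:290],None,fx=3,fy=3,interpolation=2) for a in(S,N)])
cv2.imwrite("pics/cmp.png",out[:,:,::-1]);print(out.shape)
E
```

```text
time_s: 3.87
ee_pos: [560.6, -293.5, 186.8]
eef_rot: [0.0, 0.999, 0.048, -0.0]
ft_force: [-1.2, 0.1, -0.3]
gripper_width: 0.561
grip_force: 0.0
(570, 360, 3)
```

View pics/cmp.png

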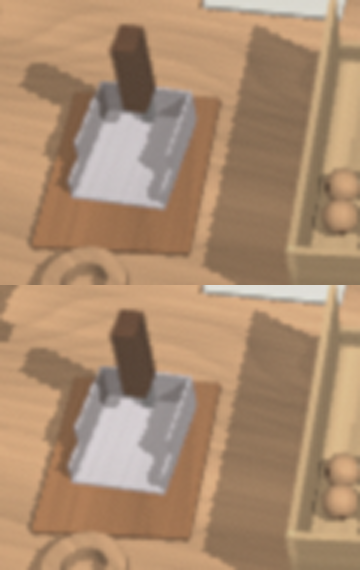

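The scoop is unmoved on its board: the handle and pan sit at identical pixels in both crops, so I closed too late and lifted off clean. Re-grasp with more closing time.

```bash
python3 -m crank '[[[0.6,0,0,0.1,0],[0.6,0,0,0.2,0],[0.6,0,0,0.3,0],[0.6,0,0,0.377,0],[0.3,0,0,0.377,0],[0,0,0,0.377,0],[0,0,0,0.377,0],[0,0,0,0.377,0]]]' 60 >/dev/null; python3 -m crank '[[[0,0,0,0,0],[0,0,0,0,0],[0,0,0,0,0],[0,0,0,0,0],[0,0,0,0,0],[0,0,0,0,0]]]'
```

```text
time_s: 5.08
ee_pos: [561.3, -293.9, 75.1]
eef_rot: [0.001, 0.999, 0.048, 0.001]
ft_force: [-1.0, -0.5, 6.6]
gripper_width: 0.228
grip_force: 60.0
```

```bash
python3 -m crank '[[[0,0,0,-0.05,0],[0,0,0,-0.15,0],[0,0,0,-0.28,0],[0,0,0,-0.38,0],[0,0,0,-0.38,0],[0,0,0,-0.38,0]]]' ; python3 go.py 458.2 -88.6 188 10.85
```

```text
time_s: 5.58
ee_pos: [561.5, -293.8, 189.6]
eef_rot: [0.001, 0.999, 0.048, 0.001]
ft_force: [-0.1, 1.0, -2.2]
gripper_width: 0.227
grip_force: 60.0
t5.6 pos [ 561.5 -293.8  189.6] yaw 5.49 F [-0.1  1.  -2.2] w 0.227 | rows: [-0.2772 -0.7138  0.0032] turn -0.0298 n>=5.5
```

```bash
python3 -m crank '[[[0,-0.07,-0.13,0,0],[0,-0.14,-0.26,0,-0.02],[0,-0.2,-0.4,0,-0.03],[0,-0.25,-0.53,0,-0.03],[0,-0.277,-0.65,0,-0.03],[0,-0.277,-0.714,0,-0.03],[0,-0.277,-0.714,0,-0.03],[0,-0.277,-0.714,0,-0.03]]]'>/dev/null ; python3 go.py 458.2 -88.6 86 10.85
python3 - <<'E'
from h import *
from cell import capture
c=capture("wrist");pickle.dump(c,open("w2.pkl","wb"));cv2.imwrite("pics/w2.png",c["color"][:,:,::-1])
E
```

```text
t6.2 pos [456.4 -87.1 186.6] yaw 11.04 F [ 0.6 -1.1 -2.2] w 0.227 | rows: [0.0054 0.0062 0.3352] turn 0.0010 n>=2.4
```

View pics/w2.png

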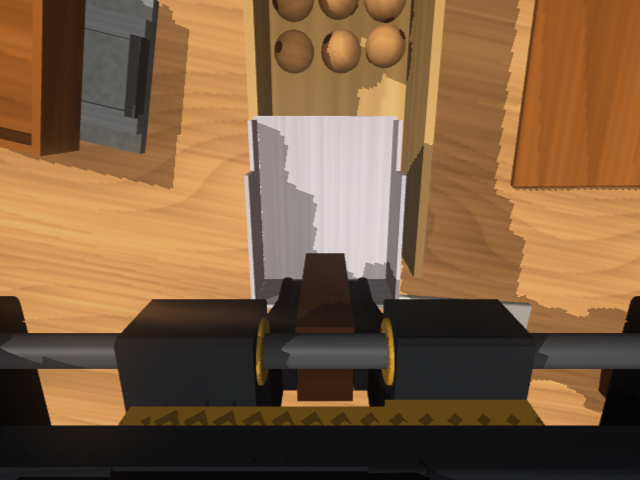

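The scoop is held level and aligned with the bin; lip corners at (250,117) and (398,117), and the second bead row at (294,51), (341,51), (386,46). A quick lateral check in bin coordinates follows.

```bash
python3 - <<'E'
from h import *
np.set_printoptions(precision=1,suppress=True)
c=pickle.load(open("w2.pkl","rb"));a=np.radians(10.85);e=np.array([np.cos(a),np.sin(a)]);n=np.array([-e[1],e[0]]);C=np.array([560.8,-77.1])
f=lambda p,z:(lambda X:np.array([(X[:2]-C)@e,(X[:2]-C)@n]))(onz(c,p,z))
print("lip",[f(p,120) for p in((250,117),(398,117))],"beads",[f(p,28) for p in((294,51),(341,51),(386,46))],"rim -y outer",[f(p,82) for p in((446,0),(415,275))],"rim +y inner",f((254,5),82))
E
```

```text
lip [array([-24.2,  52.1]), array([-23.9, -30.8])] beads [array([22.5, 33.5]), array([22.6, -1.7]), array([ 26.1, -35.2])] rim -y outer [array([ 43.4, -62.5]), array([-135.6,  -56.7])] rim +y inner [40.3 53.2]
```

```bash
python3 -m crank '[[[0,0.005,0.01,0.1,0],[0,0.005,0.01,0.2,0],[0,0.005,0.01,0.28,0],[0,0.005,0.01,0.333,0],[0,0.005,0.01,0.333,0]]]'; python3 -m crank '[[[0,0,0,0.007,0],[0,0,0,0.014,0],[0,0,0,0.014,0]]]'
```

```text
time_s: 6.72
ee_pos: [456.7, -91.8, 83.7]
eef_rot: [-0.001, 0.996, 0.094, -0.003]
ft_force: [-0.7, 0.9, -1.5]
gripper_width: 0.225
grip_force: 60.0
time_s: 6.97
ee_pos: [460.1, -91.4, 84.3]
eef_rot: [0.0, 0.996, 0.095, 0.001]
ft_force: [-0.5, -0.5, -1.2]
gripper_width: 0.228
grip_force: 60.0
```

```bash
for i in 1 ; do python3 -m crank '[[[0,0,0,0.01,0],[0,0,0,0.01,0],[0,0,0,0.01,0]]]'|sed -n 2,4p;  python3 -m crank '[[[0,0,0,0.007,0],[0,0,0,0.007,0],[0,0,0,0.007,0]]]'|sed -n 2,4p; python3 -m crank '[[[0,0,0,0.005,0],[0,0,0,0.005,0],[0,0,0,0.005,0]]]'|sed -n 2,4p;  done
```

```text
ee_pos: [459.6, -91.0, 81.0]
eef_rot: [0.0, 0.995, 0.095, 0.0]
ft_force: [0.7, -0.3, -1.4]
ee_pos: [460.1, -91.1, 79.1]
eef_rot: [0.0, 0.995, 0.095, 0.001]
ft_force: [-0.2, -1.2, 3.2]
ee_pos: [460.4, -91.1, 79.0]
eef_rot: [0.001, 0.996, 0.095, 0.001]
ft_force: [-6.8, 0.2, 22.4]
```

```bash
python3 -m crank '[[[0,0.02,0,-0.004,0],[0,0.04,0,-0.004,0],[0,0.06,0,-0.004,0],[0,0.08,0,-0.004,0],[0,0.10,0,-0.004,0],[0,0.12,0,-0.004,0],[0,0.14,0,-0.004,0],[0,0.16,0,-0.004,0]]]'|sed -n 2,4p;  python3 -m crank '[[[0,0.02,0,0,0],[0,0.04,0,0,0],[0,0.06,0,0,0],[0,0.08,0,0,0],[0,0.10,0,0,0],[0,0.12,0,0,0],[0,0.13,0,0,0],[0,0.13,0,0,0]]]'|sed -n 2,4p
python3 - <<'E'
from h import *
from cell import capture
c=capture("wrist");pickle.dump(c,open("w3.pkl","wb"));d=capture("scene")["color"]
o=np.hstack([c["color"][:300,150:500],cv2.resize(d[195:315,250:350],(250,300))]);cv2.imwrite("pics/w3.png",o[:,:,::-1])
E
```

```text
ee_pos: [507.5, -82.0, 79.1]
eef_rot: [0.0, 0.996, 0.095, 0.0]
ft_force: [-4.1, -0.6, 10.5]
ee_pos: [546.2, -74.3, 79.1]
eef_rot: [0.0, 0.995, 0.095, 0.001]
ft_force: [-1.2, -0.1, 8.2]
```

View pics/w3.png

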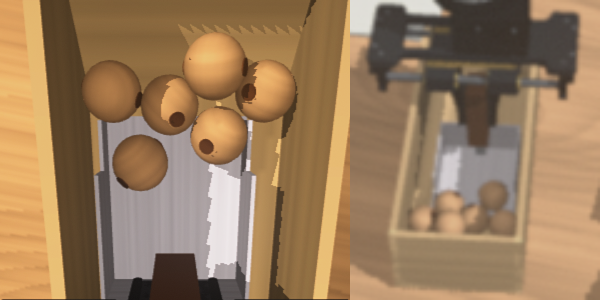

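Lip near row 117: one bead is well inside (140,162), one on the lip (218,135), three just ahead of it and one on the slope (215,65). Push on to the slope foot.

```bash
python3 -m crank '[[[0,0.01,0,0,0],[0,0.02,0,0,0],[0,0.03,0,0,0],[0,0.04,0,0,0],[0,0.045,0,0,0],[0,0.045,0,0,0],[0,0.045,0,0,0]]]'|sed -n 2,4p
python3 - <<'E'
from h import *
from cell import capture
c=capture("wrist");pickle.dump(c,open("w4.pkl","wb"));d=capture("scene")["color"]
o=np.hstack([c["color"][:300,150:500],cv2.resize(d[195:315,250:350],(250,300))]);cv2.imwrite("pics/w4.png",o[:,:,::-1])
E
```

```text
ee_pos: [559.2, -71.9, 79.1]
eef_rot: [0.0, 0.995, 0.095, 0.001]
ft_force: [-1.7, 0.1, 7.9]
```

View pics/w4.png

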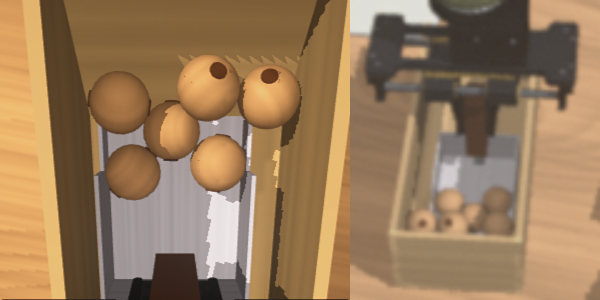

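Three beads are inside, at (133,172), (218,163), (170,130); two lean on the slope at the lip, (119,102) and (208,88), and one is outside to the right (269,96). I'll run the lip up along the slope to go under those at the lip.

```bash
python3 -m crank '[[[0,0.012,0,-0.014,0],[0,0.025,0,-0.025,0],[0,0.037,0,-0.036,0],[0,0.05,0,-0.047,0],[0,0.062,0,-0.057,0],[0,0.075,0,-0.068,0],[0,0.087,0,-0.079,0],[0,0.1,0,-0.09,0]]]'|sed -n 2,4p
python3 -m crank '[[[0,0,0,0,0],[0,0,0,0,0]]]'|sed -n 2,4p
python3 - <<'E'
from h import *
from cell import capture
c=capture("wrist");pickle.dump(c,open("w5.pkl","wb"));d=capture("scene")["color"]
o=np.hstack([c["color"][:300,150:500],cv2.resize(d[195:315,250:350],(250,300))]);cv2.imwrite("pics/w5.png",o[:,:,::-1])
E
```

```text
ee_pos: [588.0, -66.2, 105.5]
eef_rot: [0.0, 0.995, 0.095, -0.0]
ft_force: [-0.4, -0.2, -2.8]
ee_pos: [587.9, -66.2, 105.4]
eef_rot: [0.0, 0.995, 0.095, 0.0]
ft_force: [0.1, -1.1, -2.4]
```

View pics/w5.png

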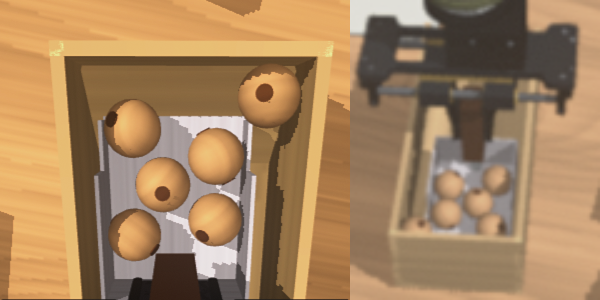

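Five beads are now in the pan: (133,128), (215,155), (162,184), (135,235), (214,220); the sixth stays on the slope. To keep them in I'll tilt the lip up: lift, move forward until the pan overhangs the far wall, then lower onto the wall top with a softer grip.

```bash
python3 -m crank '[[[0,0,0,-0.02,0],[0,0,0,-0.05,0],[0,0,0,-0.09,0],[0,0,0,-0.13,0],[0,0,0,-0.16,0],[0,0,0,-0.18,0],[0,0,0,-0.18,0]]]'|sed -n 2,4p
python3 -m crank '[[[0,0.014,0,0,0],[0,0.028,0,0,0],[0,0.042,0,0,0],[0,0.056,0,0,0],[0,0.07,0,0,0],[0,0.085,0,0,0],[0,0.1,0,0.006,0],[0,0.113,0,0.013,0]]]'|sed -n 2,4p
python3 -m crank '[[[0,0,0,0.01,0],[0,0,0,0.02,0],[0,0,0,0.03,0],[0,0,0,0.04,0],[0,0,0,0.05,0]]]' 25|sed -n 2,6p
python3 - <<'E'
from h import *
from cell import capture
c=capture("wrist");pickle.dump(c,open("w6.pkl","wb"));d=capture("scene")["color"]
o=np.hstack([c["color"][:300,150:500],cv2.resize(d[195:315,250:350],(250,300))]);cv2.imwrite("pics/w6.png",o[:,:,::-1])
E
```

```text
ee_pos: [588.5, -66.0, 161.9]
eef_rot: [0.0, 0.995, 0.095, 0.001]
ft_force: [-3.6, 1.7, -0.1]
ee_pos: [621.6, -59.9, 155.3]
eef_rot: [0.0, 0.995, 0.095, 0.0]
ft_force: [-1.0, -0.0, -1.6]
ee_pos: [621.3, -60.4, 141.9]
eef_rot: [0.001, 0.996, 0.095, 0.001]
ft_force: [-7.7, -0.9, 12.1]
gripper_width: 0.228
grip_force: 25.0
```

View pics/w6.png

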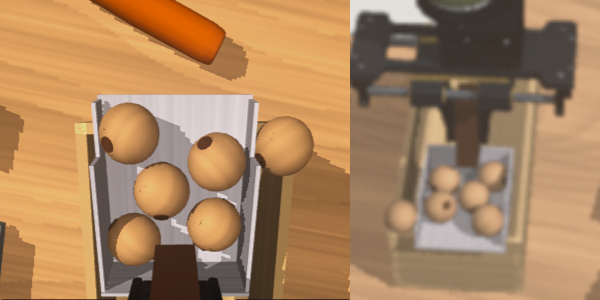

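Five beads remain in the tilted pan, but the sixth at (285,145) looks high beside the scoop, near the bin's far −y corner. Triangulate it.

```bash
python3 - <<'E'
from h import *
from cell import capture
np.set_printoptions(precision=1,suppress=True)
c=pickle.load(open("w6.pkl","rb"));S=capture("scene");T=capture("top")
X=tri(c,(435,145),S,(270,281));print(X,[onz(c,(435,145),z) for z in(34,60,95)],proj(T,X))
a=np.radians(10.85);e=np.array([np.cos(a),np.sin(a)]);n=np.array([-e[1],e[0]]);C=np.array([560.8,-77.1]);d=X[:2]-C;print("s,n",d@e,d@n)
o=np.hstack([cv2.resize(T["color"][165:225,300:380],(400,300),interpolation=2),cv2.resize(S["color"][235:310,250:350],(400,300),interpolation=2)]);cv2.imwrite("pics/x.png",o[:,:,::-1])
E
```

```text
[ 697.7 -101.4  102.2] [array([ 696.4, -121.7,   34. ]), array([ 696.9, -114.3,   60. ]), array([ 697.6, -104.3,   95. ])] [348.7 179.4]
s,n 129.8865285996149 -49.66040977548877
```

View pics/x.png

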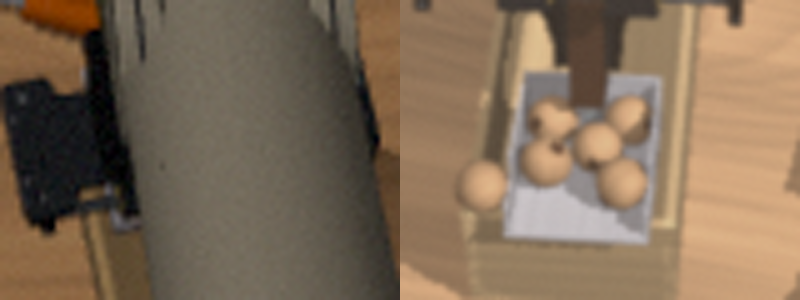

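The sixth bead sits on the bin's far −y rim corner (z≈102, centre just inside the inner edges), leaning against the scoop's side. I have now viewed 12 pictures, which is over the limit of ten, so from here I'll check by numbers only. I'll deepen the tilt and ease the scoop away towards +y so that the bead drops back into the bin.

```bash
cat > circ.py <<'E'
from h import *
from cell import capture
def beads(cam,roi,r):
    c=capture(cam);x0,y0,x1,y1=roi;g=cv2.cvtColor(c["color"],cv2.COLOR_RGB2HSV)[y0:y1,x0:x1]
    gr=cv2.medianBlur(cv2.cvtColor(c["color"],cv2.COLOR_RGB2GRAY),3)[y0:y1,x0:x1]
    k=cv2.HoughCircles(gr,cv2.HOUGH_GRADIENT,1,1.5*r[0],param1=80,param2=16,minRadius=r[0],maxRadius=r[1])
    return c,([] if k is None else [(round(float(a+x0)),round(float(b+y0)),round(float(q))) for a,b,q in k[0]])
E
python3 -m crank '[[[0,0,-0.01,0.006,0],[0,0,-0.012,0.012,0],[0,0,-0.012,0.02,0],[0,0,-0.012,0.025,0],[0,0,-0.012,0.025,0]]]'|sed -n 2,6p
python3 -m crank '[[[0,0,0,0,0],[0,0,0,0,0],[0,0,0,-0.02,0],[0,0,0,-0.04,0],[0,0,0,-0.06,0],[0,0,0,-0.08,0],[0,0,0,-0.1,0]]]' 60|sed -n 2,6p
python3 -c "
from circ import *
print(beads('wrist',(150,0,500,290),(24,34))[1],beads('scene',(250,230,350,310),(5,9))[1])"
```

```text
ee_pos: [619.9, -57.3, 134.1]
eef_rot: [0.001, 0.996, 0.094, -0.0]
ft_force: [-8.3, -1.9, 10.1]
gripper_width: 0.224
grip_force: 25.0
ee_pos: [620.3, -56.2, 163.5]
eef_rot: [-0.0, 0.995, 0.095, 0.0]
ft_force: [0.9, -0.5, -2.5]
gripper_width: 0.229
grip_force: 60.0
[(370, 186, 29), (316, 204, 28), (278, 162, 31), (364, 242, 26), (280, 244, 25)] [(288, 266, 8)]
```

```bash
python3 - <<'E'
from h import *
np.set_printoptions(precision=1,suppress=True)
T=pickle.load(open("top0.pkl","rb"));S=pickle.load(open("scene0.pkl","rb"))
t=lambda u,v:(225+u/3.6,170+v/3.6); s=lambda u,v:(175+u/3,195+v/3)
A=[onz(T,t(*p),68) for p in[(24,160),(185,163),(184,322),(18,318)]];B=[onz(S,s(*p),68) for p in[(757,320),(597,245),(634,131),(785,163)]]
print(np.array(A),np.mean(A,0),"\n",np.array(B),np.mean(B,0))
# tray brown/dark: rail ends in top
for p in[(238,187),(240,324)]: print(onz(T,t(*p),10))
for p in[(292,224),(290,261),(169,221),(168,259)]: print(onz(T,p,12))
E
python3 go.py 470 150 185 3
```

```text
[[605.2 247.   68. ]
 [600.7 114.2  68. ]
 [467.8 114.6  68. ]
 [473.  248.8  68. ]] [536.7 181.1  68. ] 
 [[640.4 248.5  68. ]
 [600.3 119.1  68. ]
 [474.9 126.1  68. ]
 [478.7 251.1  68. ]] [548.6 186.2  68. ]
[594.2  73.6  10. ]
[475.2  72.3  10. ]
[587.2  70.8  12. ]
[471.9  77.2  12. ]
[602.1 449.5  12. ]
[483.5 446.5  12. ]
t13.7 pos [620.9 -56.2 164.2] yaw 10.89 F [-0.3  0.9 -3.2] w 0.227 | rows: [-0.364  -0.7701 -0.0704] turn 0.0438 n>=6.1
```

```bash
python3 -m crank '[[[0,0,-0.01,-0.02,0],[0,0,-0.03,-0.04,0],[0,0,-0.06,-0.07,0],[0,-0.01,-0.1,-0.07,0],[0,-0.03,-0.14,-0.07,0],[0,-0.055,-0.185,-0.07,0],[0,-0.08,-0.23,-0.07,0],[0,-0.105,-0.275,-0.07,0]]]'|sed -n 2,3p
python3 -m crank '[[[0,-0.03,-0.05,0,0],[0,-0.06,-0.1,0,0],[0,-0.09,-0.15,0,0],[0,-0.12,-0.2,0,0],[0,-0.15,-0.25,0,0],[0,-0.18,-0.3,0,0],[0,-0.205,-0.345,0,0],[0,-0.225,-0.38,0,0]]]'|sed -n 2,3p
python3 -c "
from circ import *
print(beads('wrist',(150,0,500,290),(24,34))[1]); c,b=beads('scene',(250,200,350,310),(4,9));cv2.imwrite('pics/s7.png',c['color'][:,:,::-1]);print(b)"
python3 go.py 468 183 160 0
```

```text
ee_pos: [572.2, 20.6, 183.5]
eef_rot: [-0.0, 0.995, 0.095, -0.0]
ee_pos: [484.6, 119.6, 183.9]
eef_rot: [0.0, 0.995, 0.095, 0.0]
[(316, 204, 28), (370, 188, 28), (280, 160, 29), (366, 242, 26), (282, 244, 27)]
[]
t15.2 pos [484.7 120.  184.1] yaw 11.06 F [ 0.3 -0.6 -2.9] w 0.229 | rows: [-0.0143 -0.2166  0.0802] turn 0.0614 n>=1.7
```

```bash
python3 -m crank '[[[0,-0.005,-0.04,0,0.01],[0,-0.01,-0.08,0.01,0.02],[0,-0.014,-0.12,0.02,0.03],[0,-0.014,-0.16,0.04,0.04],[0,-0.014,-0.2,0.06,0.05],[0,-0.014,-0.217,0.08,0.06],[0,-0.014,-0.217,0.08,0.061],[0,-0.014,-0.217,0.08,0.061]]]'|sed -n 2,3p
python3 - <<'E'
from circ import *
np.set_printoptions(precision=1,suppress=True)
c,b=beads('wrist',(150,0,500,290),(24,34));print(b)
cv2.imwrite('pics/w8.png',c['color'][:,:,::-1])
S=capture("scene");im=cv2.resize(S["color"][195:315,262:345],None,fx=4,fy=4,interpolation=2)
g=cv2.medianBlur(cv2.cvtColor(im,cv2.COLOR_RGB2GRAY),5)
k=cv2.HoughCircles(g,cv2.HOUGH_GRADIENT,1,25,param1=60,param2=18,minRadius=18,maxRadius=32)
S0=pickle.load(open("scene0.pkl","rb"))
if k is not None:
  for a,d,r in k[0]:
    p=(262+a/4,195+d/4);print(np.round(p,1),r,onz(S,p,35)[:2])
df=np.abs(S["color"].astype(int)-S0["color"]).sum(2);df=np.uint8(df>60)
n,l,st,ce=cv2.connectedComponentsWithStats(df)
for i in range(1,n):
  if st[i,4]>40 : print(st[i],ce[i])
E
python3 go.py 468 183 160 0
```

```text
ee_pos: [469.7, 180.5, 159.6]
eef_rot: [0.0, 1.0, -0.001, -0.0]
[(368, 186, 30), (280, 160, 29), (316, 208, 25), (280, 244, 25), (354, 248, 30)]
[115   1   8  11  66] [118.2   5.8]
[120   0  32  26 533] [136.2  11.9]
[  162     0   314   266 22389] [366.  128.8]
[  15   16  174  152 5084] [104.3  88.4]
[187  38  19   7  61] [196.1  41. ]
[167  68   9  24  94] [170.7  76.3]
[201  69   9  28  71] [205.   82.5]
[220  68 121  43 436] [280.  92.]
[358  75   9  13  81] [361.3  81.5]
[347  85   5  19  64] [349.3  95.6]
[354  89  20  10  53] [361.6  93.8]
[380  93  13  22 188] [386.8 103.2]
[359  95  10  20  98] [363.  105.6]
[210  96  20   8  41] [218.7  99. ]
[273 119  49  18 195] [296.7 128.4]
[122 122  12   8  59] [127.6 125.8]
[ 176  213   59   62 2062] [208.7 246.7]
[274 261  44  24 570] [293.8 273.1]
t15.9 pos [470.1 180.2 160.1] yaw -0.11 F [ 0.1  0.4 -1.6] w 0.230 | rows: [-0.007  -0.0093  0.0004] turn -0.0006 n>=0.1
```

```bash
cat > st.py <<'E'
from circ import *
from cell import observe
c,b=beads('wrist',(150,0,500,290),(20,34));g=c["color"].astype(int)
# scoop pan: bright grey pixels -> topmost row
m=np.uint8((g.min(2)>110)&(g.max(2)-g.min(2)<45));m[:,:220]=0;m[:,430:]=0
r=np.where(m.sum(1)>40)[0]
print("beads",b,"pan rows",r[:1],r[-1:],"grip",observe()["gripper_width"].round(3),observe()["ft_torque"].round(3))
E
python3 st.py
for f in 15; do python3 -m crank '[[[0,0,0,0,0],[0,0,0,0,0],[0,0,0,0,0]]]' 15|tail -1; python3 st.py; python3 -m crank '[[[0,0,0,0,0],[0,0,0,0,0],[0,0,0,0,0]]]' 10|tail -1; python3 st.py;python3 -m crank '[[[0,0,0,0,0],[0,0,0,0,0],[0,0,0,0,0]]]' 7|tail -1; python3 st.py; done
```

```text
grip_force: 15.0
grip_force: 10.0
grip_force: 7.0Traceback (most recent call last):
  File "st.py", line 7, in <module>
    print("beads",b,"pan rows",r[:1],r[-1:],"grip",observe()["gripper_width"].round(3),observe()["ft_torque"].round(3))
                                                   ^^^^^^^^^^^^^^^^^^^^^^^^^^^^^^^^
AttributeError: 'float' object has no attribute 'round'
Traceback (most recent call last):
  File "st.py", line 7, in <module>
    print("beads",b,"pan rows",r[:1],r[-1:],"grip",observe()["gripper_width"].round(3),observe()["ft_torque"].round(3))
                                                   ^^^^^^^^^^^^^^^^^^^^^^^^^^^^^^^^
AttributeError: 'float' object has no attribute 'round'
Traceback (most recent call last):
  File "st.py", line 7, in <module>
    print("beads",b,"pan rows",r[:1],r[-1:],"grip",observe()["gripper_width"].round(3),observe()["ft_torque"].round(3))
                                                   ^^^^^^^^^^^^^^^^^^^^^^^^^^^^^^^^
AttributeError: 'float' object has no attribute 'round'
Traceback (most recent call last):
  File "st.py", line 7, in <module>
    print("beads",b,"pan rows",r[:1],r[-1:],"grip",observe()["gripper_width"].round(3),observe()["ft_torque"].round(3))
                                                   ^^^^^^^^^^^^^^^^^^^^^^^^^^^^^^^^
AttributeError: 'float' object has no attribute 'round'
```

```bash
sed -i 's/\["gripper_width"\].round(3)/["gripper_width"]/' st.py; python3 st.py
```

```text
beads [(360, 242, 27), (276, 162, 29), (314, 204, 30), (368, 186, 30), (284, 242, 26)] pan rows [81] [289] grip 0.22835292078820757 [ 0.056  0.083 -0.009]
```

```bash
python3 -m crank '[[[0,0,0,0,0],[0,0,0,0,0],[0,0,0,0,0]]]' 5|tail -1; python3 st.py;python3 -m crank '[[[0,0,0,0,0],[0,0,0,0,0],[0,0,0,0,0]]]' 4|tail -1; python3 st.py; python3 -m crank '[[[0,0,0,0,0],[0,0,0,0,0],[0,0,0,0,0]]]' 3|tail -1; python3 st.py; python3 go.py 468 183 160 0
```

```text
grip_force: 5.0
beads [(370, 186, 29), (314, 204, 30), (280, 160, 29), (354, 244, 33), (282, 240, 24)] pan rows [81] [289] grip 0.23183898759091112 [-0.026  0.013  0.012]
grip_force: 4.0
beads [(370, 188, 28), (360, 242, 27), (278, 162, 30), (316, 204, 28), (282, 240, 24)] pan rows [81] [289] grip 0.22858775258013747 [-0.059  0.045 -0.062]
grip_force: 3.0
beads [(370, 186, 29), (360, 242, 27), (316, 204, 29), (278, 162, 29), (284, 242, 26)] pan rows [81] [289] grip 0.2296869274235155 [0.045 0.047 0.043]
t17.8 pos [469.5 181.1 159.8] yaw -0.09 F [ 0.  -0.1 -2.5] w 0.230 | rows: [-0.0049 -0.0064 -0.0006] turn -0.0005 n>=0.1
```

Even at 3 N the pads hold the tilt, so I'll tip mechanically: lower the pan into the tray and push the lip against the far tray wall. First get the current tilt from the lip's image row.

```bash
python3 - <<'E'
from h import *
from cell import capture,observe
from scipy.optimize import brentq
np.set_printoptions(precision=1,suppress=True)
c=capture("wrist");o=observe()["ee_pos"];P=o+[0,0,18.7]
for row in (81,83):
    O,d=ray(c,(324,row)); pt=lambda k:O+d*k
    f=lambda z:np.hypot(*( (lambda X:(X[0]-P[0],z-P[2]))(onz(c,(324,row),z))))-118.8
    for a,b in((60,100),(100,150)):
        try:
            z=brentq(f,a,b);X=onz(c,(324,row),z);print(row,P,X,"tilt",np.degrees(np.arctan2(z-P[2],X[0]-P[0])-np.arctan2(-85,83)))
        except Exception as e: print(row,a,b,"none",f(a),f(b))
# tray far wall rim in this view: brown rows beyond lip
print(c["color"][20:82:6,324].tolist())
import cv2
h=cv2.cvtColor(c["color"],cv2.COLOR_RGB2HSV);print([ (r,c["color"][r,245].tolist()) for r in range(0,200,12)])
X0=np.array([598,182,68]);print("far inner rim proj",proj(c,X0),proj(c,np.array([604,182,68])),"near",proj(c,np.array([472,182,68])),"left/right inner",proj(c,np.array([538,243,68])),proj(c,np.array([538,123,68])))
E
```

```text
81 60 100 none 37.40158425784698 7.330282204100243
81 [469.5 181.1 178.5] [567.3 181.6 111.2] tilt 11.138980931883406
83 60 100 none 36.64247076013952 6.556279254614026
83 [469.5 181.1 178.5] [566.5 181.6 109.9] tilt 10.41923185620109
[[185, 109, 47], [185, 110, 48], [70, 43, 22], [76, 46, 26], [137, 81, 39], [141, 83, 42], [123, 74, 39], [131, 78, 41], [173, 105, 52], [182, 110, 54], [175, 121, 85]]
[(0, [224, 162, 96]), (12, [231, 177, 105]), (24, [189, 113, 48]), (36, [73, 45, 24]), (48, [133, 77, 38]), (60, [124, 73, 36]), (72, [125, 74, 39]), (84, [205, 193, 194]), (96, [84, 76, 76]), (108, [84, 76, 76]), (120, [84, 78, 76]), (132, [110, 101, 101]), (144, [196, 183, 184]), (156, [84, 77, 75]), (168, [86, 78, 77]), (180, [85, 77, 74]), (192, [83, 75, 72])]
far inner rim proj [323.4  30.9] [323.4  19.5] near [323.8 236.3] left/right inner [226.9 136.5] [417.2 136.3]
```

```bash
python3 -m crank '[[[0,0,0,0,0],[0,0.02,-0.005,0,0],[0,0.05,-0.005,0,0],[0,0.072,-0.005,0,0],[0,0.072,-0.005,0.04,0],[0,0.072,-0.005,0.09,0],[0,0.072,-0.005,0.14,0],[0,0.072,-0.005,0.173,0]]]' 20|sed -n 2,4p; python3 -m crank '[[[0,0,0,0,0],[0,0,0,0,0]]]' 6|sed -n 2,6p; python3 st.py;  python3 go.py 491 183 108 0
```

```text
ee_pos: [490.4, 182.2, 105.6]
eef_rot: [0.0, 1.0, -0.001, -0.001]
ft_force: [-1.3, 0.3, -2.2]
ee_pos: [490.8, 182.5, 107.4]
eef_rot: [0.0, 1.0, -0.001, -0.001]
ft_force: [-0.0, 0.2, -2.5]
gripper_width: 0.229
grip_force: 6.0
beads [(368, 186, 30), (278, 160, 30), (316, 206, 28), (360, 242, 26), (280, 242, 25)] pan rows [81] [355] grip 0.22671725095324186 [ 0.067  0.092 -0.016]
t18.8 pos [491.3 182.7 108.2] yaw -0.09 F [-0.1  0.3 -1.4] w 0.227 | rows: [-0.0009 -0.0011  0.0005] turn -0.0005 n>=0.0
```

```bash
python3 -m crank '[[[0,0.015,0,0,0],[0,0.03,0,0,0],[0,0.045,0,0,0],[0,0.06,0,0,0],[0,0.075,0,0,0],[0,0.085,0,0,0],[0,0.085,0,0,0]]]' |sed -n 2,5p; python3 st.py
```

```text
ee_pos: [517.3, 182.4, 107.9]
eef_rot: [-0.0, 1.0, -0.001, 0.0]
ft_force: [0.2, -0.2, -2.8]
gripper_width: 0.232
beads [(368, 214, 26), (314, 230, 28), (282, 186, 28), (360, 268, 25), (284, 268, 24)] pan rows [119] [259] grip 0.23121832896390235 [0.009 0.025 0.027]
```

```bash
python3 -m crank '[[[0,0.024,0,-0.015,0],[0,0.047,0,-0.03,0],[0,0.07,0,-0.043,0],[0,0.09,0,-0.054,0],[0,0.107,0,-0.063,0],[0,0.13,0,-0.072,0],[0,0.155,0,-0.081,0],[0,0.173,0,-0.087,0]]]' |sed -n 2,5p; python3 -m crank '[[[0,0,0,0,0],[0,0,0,0,0],[0,0,0,0,0]]]'|sed -n 2,5p; python3 st.py
```

```text
ee_pos: [569.5, 182.3, 134.3]
eef_rot: [-0.0, 1.0, -0.001, 0.0]
ft_force: [-0.4, -0.5, -2.1]
gripper_width: 0.225
ee_pos: [568.4, 182.4, 133.9]
eef_rot: [0.0, 1.0, -0.001, -0.0]
ft_force: [0.2, -0.0, -2.8]
gripper_width: 0.231
beads [(288, 226, 24), (326, 256, 25), (422, 96, 31), (364, 228, 23), (390, 76, 27), (344, 78, 27), (362, 290, 27), (286, 286, 22)] pan rows [211] [311] grip 0.23188290871203177 [ 0.018 -0.005 -0.002]
```

```bash
python3 -m crank '[[[0,-0.03,0,0,0],[0,-0.06,0,0,0],[0,-0.1,0,-0.01,0],[0,-0.14,0,-0.02,0],[0,-0.18,0,-0.03,0],[0,-0.22,0,-0.05,0],[0,-0.22,0,-0.06,0],[0,-0.22,0,-0.06,0]]]' 15|sed -n 2,5p; python3 st.py;  python3 -m crank '[[[0,0,0,-0.03,0],[0,0,0,-0.07,0],[0,0,0,-0.12,0],[0,0,0,-0.16,0],[0,0,0,-0.16,0],[0,0,0,-0.16,0]]]'|sed -n 2,5p; python3 st.py
python3 -c "
import pickle
from h import *
from cell import capture
S=capture('scene');pickle.dump(S,open('s9.pkl','wb'))
c=capture('wrist');pickle.dump(c,open('w9.pkl','wb'))
im=cv2.resize(S['color'][230:310,365:445],None,fx=4,fy=4,interpolation=2)
g=cv2.medianBlur(cv2.cvtColor(im,cv2.COLOR_RGB2GRAY),5)
k=cv2.HoughCircles(g,cv2.HOUGH_GRADIENT,1,22,param1=60,param2=16,minRadius=16,maxRadius=30)
print(None if k is None else [(round(365+a/4,1),round(230+b/4,1),r,onz(S,(365+a/4,230+b/4),42)[:2].round()) for a,b,r in k[0]])
"
```

```text
ee_pos: [502.3, 182.7, 153.1]
eef_rot: [0.0, 1.0, -0.001, 0.001]
ft_force: [-0.2, 0.3, -2.3]
gripper_width: 0.228
beads [(294, 148, 21), (324, 116, 21), (336, 162, 21), (382, 118, 22), (256, 112, 22)] pan rows [210] [311] grip 0.22668871028396487 [ 0.057 -0.057 -0.014]
ee_pos: [503.1, 182.7, 200.8]
eef_rot: [-0.0, 1.0, -0.001, 0.001]
ft_force: [0.1, 0.2, -2.6]
gripper_width: 0.228
beads [(370, 128, 32), (326, 116, 22), (268, 114, 21)] pan rows [206] [311] grip 0.2283243970625238 [ 0.    -0.007 -0.001]
[(np.float32(411.1), np.float32(279.4), np.float32(29.4), array([566., 204.])), (np.float32(401.6), np.float32(272.1), np.float32(19.0), array([549., 179.])), (np.float32(386.6), np.float32(279.9), np.float32(21.8), array([582., 148.])), (np.float32(403.1), np.float32(282.9), np.float32(17.8), array([581., 187.]))]
```

```bash
python3 - <<'E'
from h import *
c=pickle.load(open("w9.pkl","rb"));g=cv2.medianBlur(cv2.cvtColor(c["color"],cv2.COLOR_RGB2GRAY),3)
k=cv2.HoughCircles(g,cv2.HOUGH_GRADIENT,1,22,param1=80,param2=14,minRadius=14,maxRadius=22)
for a,b,r in k[0][:14]:
    if b<330: print(round(a),round(b),r,onz(c,(a,b),42)[:2].round(),c["color"][int(b),int(a)])
E
python3 go.py 561.2 -293.8 200 5.4; python3 go.py 503 40 230 2
```

```text
374 116 19.2 [582. 144.] [230 176 106]
296 142 18.0 [563. 205.] [218 155  93]
334 154 17.0 [553. 176.] [229 168 100]
324 114 18.1 [585. 183.] [223 161  96]
264 114 16.9 [585. 230.] [230 172 103]
414 22 15.8 [649. 117.] [186 122  65]
160 286 15.9 [437. 330.] [164 114  67]
t21.7 pos [502.2 182.3 199.3] yaw -0.10 F [ 0.2 -1.  -1.9] w 0.228 | rows: [ 0.1995  1.5866 -0.002 ] turn -0.0305 n>=11.5
t21.7 pos [502.2 182.3 199.3] yaw -0.10 F [ 0.2 -1.  -1.9] w 0.228 | rows: [ 0.0035  0.4743 -0.1022] turn -0.0117 n>=3.5
```

Five beads lie in the tray, all between the inner walls (x 553–585, y 144–230). Next I'll check the lip tilt and head back via the bin to confirm the sixth bead.

```bash
python3 -m crank '[[[0,0.02,0.12,-0.04,0],[0,0.04,0.25,-0.06,0],[0,0.06,0.38,-0.06,0],[0,0.09,0.5,-0.06,0],[0,0.11,0.63,-0.06,0],[0,0.12,0.75,-0.06,0],[0,0.13,0.85,-0.06,0],[0,0.13,0.85,-0.06,0]]]' 30|sed -n 2,2p
python3 - <<'E'
from h import *
from cell import capture,observe
from scipy.optimize import brentq
c=capture("wrist");P=observe()["ee_pos"]+[0,0,18.7];pickle.dump(c,open("w10.pkl","wb"))
gg=c["color"].astype(int);m=np.uint8((gg.min(2)>90)&(gg.max(2)-gg.min(2)<30));m[:,:220]=0;m[:,430:]=0
r=np.where(m.sum(1)>40)[0];print(r[:6])
for row in(206,208,211):
    f=lambda z:np.hypot(onz(c,(324,row),z)[0]-P[0],z-P[2])-118.8
    zs=np.linspace(P[2]-119,P[2]-20,100);fs=[f(z) for z in zs]
    for i in range(99):
        if fs[i]*fs[i+1]<0: z=zs[i];X=onz(c,(324,row),z);print(row,(X-P).round(1),np.degrees(np.arctan2(z-P[2],X[0]-P[0])-np.arctan2(-85,83)))
g=cv2.medianBlur(cv2.cvtColor(c["color"],cv2.COLOR_RGB2GRAY),3)
k=cv2.HoughCircles(g,cv2.HOUGH_GRADIENT,1,22,param1=80,param2=12,minRadius=13,maxRadius=22)
a0=np.radians(10.85);e=np.array([np.cos(a0),np.sin(a0)]);n=np.array([-e[1],e[0]]);C=np.array([560.8,-77.1])
for a,b,q in k[0][:14]:
    if b<330: d=onz(c,(a,b),30)[:2]-C;print(round(a),round(b),q,"s,n",(d@e).round(),(d@n).round(),c["color"][int(b),int(a)])
cv2.imwrite("pics/w10.png",c["color"][:,:,::-1])
E
python3 go.py 615 -288.6 215 5.4
```

```text
ee_pos: [540.5, -80.6, 216.8]
[210 211 212 213 214 215]
206 [  21.9   -3.6 -117. ] -33.72659699494266
208 [  20.2   -3.6 -118. ] -34.58277302559638
211 [  18.1   -3.6 -118. ] -35.581226762205965
82 66 21.4 s,n 136.0 172.0 [172 112  60]
56 164 18.0 s,n 65.0 226.0 [195 137  80]
46 60 20.3 s,n 146.0 199.0 [139  89  48]
36 38 20.3 s,n 163.0 200.0 [161 104  55]
28 202 17.9 s,n 38.0 264.0 [184 128  74]
106 60 20.3 s,n 137.0 151.0 [107  68  37]
t22.4 pos [540.5 -76.7 216.9] yaw -0.46 F [-0.4  1.2 -2.3] w 0.231 | rows: [0.2539 0.7044 0.0064] turn -0.0325 n>=5.4
```

```bash
python3 -m crank '[[[0,0.04,0.1,0,0],[0,0.1,0.2,0,-0.01],[0,0.15,0.32,0,-0.02],[0,0.2,0.44,0,-0.03],[0,0.25,0.57,0,-0.032],[0,0.28,0.68,0,-0.032],[0,0.28,0.705,0,-0.032],[0,0.28,0.705,0,-0.032]]]' 30|sed -n 2,2p
python3 - <<'E'
from h import *
from cell import capture
S=capture("scene");T=capture("top")
S0=pickle.load(open("scene0.pkl","rb"))
a0=np.radians(10.85);e=np.array([np.cos(a0),np.sin(a0)]);n=np.array([-e[1],e[0]]);C=np.array([560.8,-77.1])
for nm,c,roi in(("S",S,(255,195,350,320)),("T",T,(300,165,385,290))):
    x0,y0,x1,y1=roi;im=cv2.resize(c["color"][y0:y1,x0:x1],None,fx=4,fy=4,interpolation=2)
    g=cv2.medianBlur(cv2.cvtColor(im,cv2.COLOR_RGB2GRAY),5)
    k=cv2.HoughCircles(g,cv2.HOUGH_GRADIENT,1,22,param1=60,param2=13,minRadius=14,maxRadius=30)
    if k is not None:
        for a,b,q in k[0][:8]:
            p=(x0+a/4,y0+b/4);d=onz(c,p,28)[:2]-C;print(nm,np.round(p,1),q,"s,n",(d@e).round(),(d@n).round())
df=np.uint8(np.abs(S["color"].astype(int)-S0["color"]).sum(2)>50)
N,l,st,ce=cv2.connectedComponentsWithStats(df)
for i in range(1,N):
  if st[i,4]>25 and 180<ce[i][1]: print(st[i],ce[i].round())
pickle.dump(S,open("s11.pkl","wb"));pickle.dump(T,open("t11.pkl","wb"))
E
python3 go.py 623.7 -288 112 5.4
```

```text
ee_pos: [624.1, -286.8, 216.2]
S [287.9 230.1] 22.1 s,n -96.0 -37.0
T [347.1 267.4] 20.5 s,n -115.0 5.0
T [338.6 175.9] 14.35 s,n 172.0 -31.0
T [365.1 265.4] 21.8 s,n -120.0 -49.0
T [329.9 172.1] 19.1 s,n 189.0 -7.0
T [336.6 272.6] 15.6 s,n -124.0 39.0
T [347.1 212.1] 21.5 s,n 52.0 -32.0
[ 84 188  20  30 209] [ 93. 200.]
[  0 192  27  30 494] [ 12. 207.]
[301 221   7   8  36] [304. 224.]
[274 261  44  24 637] [295. 273.]
[398 267  10  11  73] [402. 272.]
[383 269  25  15 157] [394. 276.]
[409 272  10  12  79] [413. 277.]
[416 282  10   6  43] [421. 284.]
t23.2 pos [ 625.  -282.4  217.2] yaw 5.73 F [ 0.8  1.  -1.2] w 0.227 | rows: [-0.0058  0.0186  0.3507] turn 0.0019 n>=2.5
```

```bash
python3 - <<'E'
from h import *
for a,b,roi in(("scene0.pkl","s11.pkl",(255,195,350,320)),("top0.pkl","t11.pkl",(300,165,385,290))):
    A=pickle.load(open(a,"rb"));B=pickle.load(open(b,"rb"))
    d=np.abs(cv2.GaussianBlur(A["color"],(3,3),0).astype(int)-cv2.GaussianBlur(B["color"],(3,3),0)).sum(2)
    x0,y0,x1,y1=roi;m=np.uint8(d[y0:y1,x0:x1]>22);N,l,st,ce=cv2.connectedComponentsWithStats(m)
    for i in range(1,N):
        if st[i,4]>12: s=l==i;print(a,st[i],(ce[i]+[x0,y0]).round(1),"old",A["color"][y0:y1,x0:x1][s].mean(0).round(),"new",B["color"][y0:y1,x0:x1][s].mean(0).round())
T=pickle.load(open("top0.pkl","rb"));S=pickle.load(open("scene0.pkl","rb"))
for p in((288,230),(304,224.5)): 
    X=onz(S,p,28);print(X.round(),proj(T,X).round(1))
E
```

```text
scene0.pkl [ 20   0  29  21 110] [287.7 208. ] old [200. 174. 146.] new [209. 182. 153.]
scene0.pkl [34  0 10  8 22] [294.9 197.5] old [200. 159. 121.] new [209. 167. 128.]
scene0.pkl [49  0 13 11 51] [308.7 200.7] old [201. 159. 121.] new [210. 167. 127.]
scene0.pkl [58  0  8  8 17] [316.7 197.9] old [203. 161. 122.] new [212. 169. 128.]
scene0.pkl [70  0  6  5 14] [327.1 196.6] old [203. 160. 122.] new [212. 168. 128.]
scene0.pkl [77  0  9  7 30] [335.3 197. ] old [202. 161. 122.] new [212. 169. 128.]
scene0.pkl [66  7  6 15 36] [323.6 209.4] old [198. 162. 123.] new [208. 170. 129.]
scene0.pkl [79  6 10  5 25] [338.6 202.9] old [202. 160. 121.] new [212. 168. 127.]
scene0.pkl [89  9  6  6 16] [346.2 206. ] old [202. 160. 121.] new [212. 168. 127.]
scene0.pkl [ 4 12 15  5 30] [266.3 209. ] old [192. 185. 173.] new [200. 193. 181.]
scene0.pkl [ 72  23  23  23 187] [338.6 229.1] old [201. 159. 120.] new [210. 167. 126.]
scene0.pkl [45 25 11 13 92] [304.7 226.4] old [134. 114.  88.] new [152. 123.  95.]
scene0.pkl [37 29  7  7 33] [295.4 226.6] old [171. 145. 111.] new [145. 123.  95.
[... 999 characters left out ...]
01. 159. 120.] new [211. 167. 126.]
scene0.pkl [ 85 104  10   8  32] [344.8 301.6] old [199. 158. 119.] new [209. 165. 125.]
scene0.pkl [ 42 117  11   7  29] [301.4 315.3] old [196. 156. 117.] new [206. 163. 123.]
scene0.pkl [ 62 118   7   7  17] [320.1 316. ] old [198. 157. 119.] new [207. 165. 125.]
scene0.pkl [ 70 121   7   4  16] [328.1 317.2] old [198. 157. 119.] new [208. 165. 125.]
top0.pkl [ 20  40  39  27 680] [340.2 218.4] old [89. 67. 43.] new [112.  89.  59.]
top0.pkl [42 98  8 10 54] [345.3 267.2] old [91. 72. 47.] new [91. 67. 43.]
top0.pkl [ 54 101   4   5  13] [355.6 268. ] old [122.  96.  64.] new [95. 75. 49.]
[ 473. -131.   28.] [359.1 258.9]
[443. -96.  28.] [347.7 268.9]
```

The sixth bead is in the bin: matching new bead-coloured blobs in both views give (445,−97), by the near wall. Now lower the scoop and roll it level about its lip on the board.

```bash
python3 -m crank '[[[0,-0.003,0.01,0.1,0],[0,-0.003,0.01,0.2,0],[0,-0.003,0.01,0.28,0],[0,-0.003,0.01,0.33,0],[0,-0.003,0.01,0.35,0],[0,-0.003,0.01,0.35,0],[0,-0.003,0.01,0.35,0]]]' 20|sed -n 2,4p; python3 go.py 561 -294 75 5.4
```

```text
ee_pos: [624.8, -286.0, 114.2]
eef_rot: [0.0, 0.999, 0.05, 0.001]
ft_force: [0.7, 0.2, -0.7]
t23.8 pos [ 624.8 -286.   114.2] yaw 5.75 F [ 0.7  0.2 -0.7] w 0.228 | rows: [-0.2145  0.0051  0.1304] turn 0.0020 n>=1.8
```

```bash
python3 -m crank '[[[0,-0.01,0,0.018,0],[0,-0.064,0.001,0.038,0],[0,-0.115,0.002,0.061,0],[0,-0.157,0.003,0.086,0],[0,-0.184,0.004,0.106,0],[0,-0.21,0.005,0.124,0],[0,-0.212,0.005,0.127,0],[0,-0.212,0.005,0.127,0]]]' 6|sed -n 2,5p; python3 st.py
```

```text
ee_pos: [560.9, -295.2, 75.0]
eef_rot: [0.0, 0.999, 0.049, 0.0]
ft_force: [0.0, -0.6, -2.1]
gripper_width: 0.227
beads [] pan rows [140] [289] grip 0.2299360711410182 [-0.021 -0.009 -0.031]
```

```bash
python3 -m crank '[[[0,-0.005,0,0.006,0],[0,-0.01,0,0.012,0],[0,-0.01,0,0.012,0]]]' 5|sed -n 2,4p; python3 st.py; python3 -m crank '[[[0,-0.005,0,0.006,0],[0,-0.01,0,0.012,0],[0,-0.01,0,0.012,0]]]' 5|sed -n 2,4p; python3 st.py
```

```text
ee_pos: [558.5, -295.1, 71.4]
eef_rot: [0.0, 0.999, 0.05, 0.0]
ft_force: [0.7, -0.1, 0.2]
beads [] pan rows [134] [289] grip 0.2289785412091994 [ 0.006 -0.05   0.023]
ee_pos: [556.0, -295.5, 68.4]
eef_rot: [0.0, 0.999, 0.05, 0.001]
ft_force: [1.8, 1.2, 2.8]
beads [] pan rows [130] [289] grip 0.22953437194323814 [ 0.263 -0.427 -0.063]
```

```bash
python3 -m crank '[[[0,-0.005,0,0.006,0],[0,-0.01,0,0.012,0],[0,-0.01,0,0.012,0]]]' 4|sed -n 2,4p; python3 st.py; python3 -m crank '[[[0,-0.005,0,0.006,0],[0,-0.01,0,0.012,0],[0,-0.01,0,0.012,0]]]' 4|sed -n 2,4p; python3 st.py
```

```text
ee_pos: [552.1, -295.9, 64.2]
eef_rot: [0.0, 0.999, 0.049, 0.0]
ft_force: [3.3, 0.6, 3.2]
beads [] pan rows [123] [290] grip 0.22615422188278406 [ 0.163 -0.304 -0.063]
ee_pos: [548.7, -296.3, 60.2]
eef_rot: [-0.0, 0.999, 0.049, -0.0]
ft_force: [1.0, 0.6, 1.8]
beads [] pan rows [117] [288] grip 0.22804009210054738 [ 0.096 -0.267 -0.013]
```

```bash
python3 -m crank '[[[0.3,0,0,0,0],[0.4,0,0,0,0],[0.5,0,0,0,0],[0.6,0,0,0,0],[0.7,0,0,0,0],[0.7,0,0,0,0],[0.7,0,0,0,0],[0.7,0,0,0,0]]]'|sed -n 2,6p;  python3 -m crank '[[[0.7,0,0,-0.1,0],[0.7,0,0,-0.22,0],[0.7,0,0,-0.35,0],[0.7,0,0,-0.48,0],[0.7,0,0,-0.6,0],[0.7,-0.1,0,-0.63,0],[0.7,-0.15,0,-0.63,0],[0.7,-0.15,0,-0.63,0]]]'|sed -n 2,4p
python3 - <<'E'
from h import *
from cell import capture
c=capture("wrist");S=capture("scene");pickle.dump((c,S),open("p12.pkl","wb"))
g=c["color"].astype(int).sum(2);m=np.uint8(g<170);m[300:]=0
for k in cv2.findContours(m[:300],0,2)[0]:
    if cv2.contourArea(k)>200: print("dark",cv2.boundingRect(k),cv2.minAreaRect(k))
q=c["color"].astype(int);m=np.uint8((q.min(2)>90)&(q.max(2)-q.min(2)<35));
for k in cv2.findContours(m[:300],0,2)[0]:
    if cv2.contourArea(k)>800:
        b=cv2.boxPoints(cv2.minAreaRect(k));print("grey",cv2.boundingRect(k),[onz(c,p,10)[:2].round(1).tolist() for p in b])
E
```

```text
ee_pos: [549.0, -296.2, 60.6]
eef_rot: [0.0, 0.999, 0.049, -0.0]
ft_force: [0.2, 0.2, -0.4]
gripper_width: 0.676
grip_force: 0.0
ee_pos: [502.2, -302.3, 251.3]
eef_rot: [0.001, 0.999, 0.048, 0.0]
ft_force: [-1.0, -0.4, -0.3]
dark (393, 278, 31, 22) ((408.0, 288.5), (21.0, 30.0), 90.0)
dark (227, 278, 31, 22) ((242.0, 288.5), (21.0, 30.0), 90.0)
dark (309, 163, 27, 22) ((322.0, 173.5), (21.0, 26.0), 90.0)
dark (600, 63, 40, 237) ((619.5, 181.0), (236.0, 39.0), 90.0)
dark (0, 2, 149, 260) ((31.42001724243164, 147.32774353027344), (281.43243408203125, 103.15412902832031), 58.956443786621094)
dark (102, 0, 89, 266) ((151.13583374023438, 128.21592712402344), (271.93017578125, 39.35285949707031), 77.0534896850586)
grey (258, 282, 59, 18) [[398.0, -237.7], [404.2, -302.3], [383.3, -304.2], [377.0, -238.7]]
grey (278, 63, 90, 111) [[521.7, -252.5], [626.0, -246.0], [634.1, -330.3], [530.6, -343.6]]
```

```bash
python3 - <<'E'
from h import *
c,S=pickle.load(open("p12.pkl","rb"));S0=pickle.load(open("scene0.pkl","rb"))
print("exp top",proj(c,np.array([547.5,-296,120])),"col",[(r,c["color"][r,322].tolist()) for r in range(140,235,6)])
for n,C in(("old",S0),("new",S)):
    q=C["color"].astype(int)[195:300,180:255];m=np.uint8(q.sum(2)<190)
    k=max(cv2.findContours(m,0,2)[0],key=cv2.contourArea);b=cv2.boundingRect(k);print(n,b[0]+180,b[1]+195,b[2:],cv2.contourArea(k))
for X in([559.7,-294.7,120],[547.5,-296,120]): print(proj(S,np.array(X,float)))
q=S["color"].astype(int)[195:300,180:255];m=np.uint8((q.min(2)>110)&(q.max(2)-q.min(2)<45));k=max(cv2.findContours(m,0,2)[0],key=cv2.contourArea);k=k[:,0]+[180,195]
for f in(lambda p:p[:,1]-.3*p[:,0],lambda p:p[:,1]+1.5*p[:,0]): print(k[f(k).argmax()],onz(S,tuple(k[f(k).argmax()]),10))
E
python3 go.py 530 75 200 -1.8
```

```text
exp top [321.99276961 165.1956924 ] col [(140, [48, 32, 25]), (146, [90, 54, 36]), (152, [88, 52, 33]), (158, [83, 51, 32]), (164, [81, 48, 31]), (170, [81, 48, 30]), (176, [88, 51, 31]), (182, [87, 50, 29]), (188, [190, 132, 79]), (194, [188, 131, 78]), (200, [203, 143, 85]), (206, [191, 134, 79]), (212, [202, 142, 84]), (218, [206, 146, 86]), (224, [186, 128, 75]), (230, [185, 129, 76])]
t27.1 pos [ 504.1 -300.8  249.7] yaw 5.62 F [ 1.   0.7 -0.6] w 0.704 | rows: [ 0.2088 -1.2383  0.1653] turn 0.0412 n>=9.1Traceback (most recent call last):
  File "<stdin>", line 6, in <module>
ValueError: max() iterable argument is empty
```

The scoop stands upright: its handle's top face is centred at (322,165), exactly where an upright handle at (547.5,−296) projects, and the pan lies within the board. Now go to the carrier with the fingers shut.

```bash
python3 -m crank '[[[0,0.03,-0.12,0,0.01],[0,0.06,-0.25,0,0.02],[0,0.09,-0.39,0,0.03],[0,0.11,-0.53,0,0.041],[0,0.13,-0.66,0,0.041],[0,0.14,-0.8,0,0.041],[0,0.15,-0.93,0,0.041],[0,0.15,-0.93,0,0.041]]]' 20|sed -n 2,5p; python3 go.py 535 82 130 -1.8
```

```text
ee_pos: [521.4, -8.3, 249.6]
eef_rot: [-0.002, 1.0, -0.009, 0.0]
ft_force: [0.9, 1.2, 0.5]
gripper_width: 0.176
t27.8 pos [521.4  -8.3 249.6] yaw -1.01 F [0.9 1.2 0.5] w 0.176 | rows: [ 0.0399 -0.3004  0.3997] turn 0.0044 n>=3.6
```

```bash
python3 -m crank '[[[0,0.04,-0.13,0.04,0.003],[0,0.04,-0.26,0.12,0.003],[0,0.04,-0.3,0.24,0.003],[0,0.04,-0.3,0.36,0.003],[0,0.04,-0.3,0.4,0.003],[0,0.04,-0.3,0.4,0.003]]]' 20|sed -n 2,5p; python3 go.py 535 82 50 -1.8; python3 - <<'E'
from h import *
from cell import capture
np.set_printoptions(precision=1,suppress=True)
S=capture("scene");T=capture("top");pickle.dump((S,T),open("p13.pkl","wb"))
T0=pickle.load(open("top0.pkl","rb"))
# brown tray mask colour in old view for later comparison
h=T0["color"];print(h[237,253],h[216,253],h[259,253])
E
```

```text
ee_pos: [534.3, 70.7, 126.2]
eef_rot: [0.0, 1.0, -0.019, -0.003]
ft_force: [-0.1, -1.5, 0.7]
gripper_width: 0.007
t28.3 pos [534.3  70.7 126.2] yaw -2.22 F [-0.1 -1.5  0.7] w 0.007 | rows: [ 0.0026 -0.0378  0.254 ] turn -0.0023 n>=1.8
[107  67  34] [72 42 19] [39 23  7]
```

```bash
python3 -m crank '[[[0,0,0,0.08,0],[0,0,0,0.15,0],[0,0,0,0.21,0],[0,0,0,0.25,0],[0,0,0,0.25,0],[0,0,0,0.25,0]]]' |sed -n 2,4p; python3 -m crank '[[[0,0,-0.02,0,0],[0,0,-0.04,0,0],[0,0,-0.06,0,0],[0,0,-0.06,0,0]]]' |sed -n 2,4p
```

```text
ee_pos: [537.1, 70.8, 55.9]
eef_rot: [-0.0, 1.0, -0.02, 0.001]
ft_force: [-0.1, -0.3, 0.6]
ee_pos: [537.2, 91.2, 55.4]
eef_rot: [-0.0, 1.0, -0.019, 0.001]
ft_force: [-0.3, 0.4, 0.0]
```

```bash
python3 -m crank '[[[0,0,-0.015,0,0],[0,0,-0.03,0,0],[0,0,-0.045,0,0],[0,0,-0.06,0,0],[0,0,-0.08,0,0],[0,0,-0.1,0,0],[0,0,-0.12,0,0],[0,0,-0.14,0,0]]]' |sed -n 2,4p; python3 -m crank '[[[0,0,-0.03,0,0],[0,0,-0.06,0,0],[0,0,-0.09,0,0],[0,0,-0.12,0,0],[0,0,-0.15,0,0],[0,0,-0.18,0,0],[0,0,-0.21,0,0],[0,0,-0.24,0,0]]]' |sed -n 2,4p;  python3 -m crank '[[[0,0,-0.02,0,0],[0,0,-0.03,0,0],[0,0,-0.03,0,0]]]' |sed -n 2,4p
```

```text
ee_pos: [538.5, 131.5, 54.5]
eef_rot: [0.0, 1.0, -0.02, -0.0]
ft_force: [-0.7, -3.0, 0.5]
ee_pos: [541.2, 203.9, 54.4]
eef_rot: [0.0, 1.0, -0.02, -0.0]
ft_force: [-0.7, -1.4, -0.4]
ee_pos: [541.7, 213.1, 54.6]
eef_rot: [-0.0, 1.0, -0.019, 0.0]
ft_force: [-0.3, -0.3, 0.3]
```

```bash
python3 -m crank '[[[0,0,-0.02,0,0],[0,0,-0.04,0,0],[0,0,-0.06,0,0],[0,0,-0.08,0,0],[0,0,-0.08,0,0]]]' |sed -n 2,4p; for i in 1 2 3 4; do python3 -m crank '[[[0,0,-0.008,0,0],[0,0,-0.008,0,0]]]' |sed -n '2p;4p'; done
```

```text
ee_pos: [542.5, 237.7, 54.7]
eef_rot: [-0.001, 1.0, -0.019, 0.0]
ft_force: [0.0, 0.6, 0.2]
ee_pos: [542.6, 239.1, 54.6]
ft_force: [0.3, 0.4, 0.4]
ee_pos: [542.8, 241.0, 54.6]
ft_force: [0.1, -0.2, 0.3]
ee_pos: [543.0, 243.3, 54.6]
ft_force: [-0.5, -0.4, -0.8]
ee_pos: [543.0, 245.8, 54.5]
ft_force: [-0.1, 0.6, -0.1]
```

```bash
python3 - <<'E'
from h import *
from cell import capture
np.set_printoptions(precision=1,suppress=True)
T0=pickle.load(open("top0.pkl","rb"));S0=pickle.load(open("scene0.pkl","rb"));T=capture("top");S=capture("scene");pickle.dump((S,T),open("p14.pkl","wb"))
print("bench",T0["color"][300,253],"rail",T0["color"][240,190], "scene wall",S0["color"][287,400],S0["color"][250,400])
# scene: +x wall centreline of tray outer face z~45, x=604 : sample colours along y
for nm,C in(("old",S0),("new",S)):
    row=[]
    for y in range(80,460,6):
        p=proj(C,np.array([604+.03*(y-183),y,50]));row.append(C["color"][int(round(p[1])),int(round(p[0]))])
    row=np.array(row).astype(int);print(nm,[(80+6*i,*r) for i,r in enumerate(row)][::2])
E
```

```text
bench [131  96  65] rail [89 93 93] scene wall [103  77  55] [111  81  58]
old [(80, np.int64(117), np.int64(108), np.int64(102)), (92, np.int64(110), np.int64(107), np.int64(105)), (104, np.int64(103), np.int64(99), np.int64(97)), (116, np.int64(106), np.int64(95), np.int64(88)), (128, np.int64(111), np.int64(82), np.int64(59)), (140, np.int64(110), np.int64(80), np.int64(57)), (152, np.int64(109), np.int64(81), np.int64(58)), (164, np.int64(109), np.int64(80), np.int64(57)), (176, np.int64(115), np.int64(99), np.int64(88)), (188, np.int64(121), np.int64(112), np.int64(106)), (200, np.int64(104), np.int64(78), np.int64(57)), (212, np.int64(104), np.int64(77), np.int64(56)), (224, np.int64(104), np.int64(76), np.int64(55)), (236, np.int64(104), np.int64(77), np.int64(56)), (248, np.int64(119), np.int64(105), np.int64(95)), (260, np.int64(128), np.int64(129), np.int64(130)), (272, np.int64(134), np.int64(136), np.int64(136)), (284, np.int64(138), np.int64(141), np.int64(142)), (296, np.int64(146), np.int64(149), np.int64(151)), (308, np.int64(147), np.int64(150), np.int64(151)), (320,
[... 1563 characters left out ...]
t64(107), np.int64(78), np.int64(54)), (308, np.int64(107), np.int64(82), np.int64(66)), (320, np.int64(105), np.int64(77), np.int64(55)), (332, np.int64(117), np.int64(99), np.int64(87)), (344, np.int64(105), np.int64(77), np.int64(55)), (356, np.int64(105), np.int64(76), np.int64(55)), (368, np.int64(105), np.int64(75), np.int64(54)), (380, np.int64(105), np.int64(75), np.int64(53)), (392, np.int64(142), np.int64(145), np.int64(146)), (404, np.int64(152), np.int64(155), np.int64(157)), (416, np.int64(151), np.int64(154), np.int64(157)), (428, np.int64(154), np.int64(158), np.int64(160)), (440, np.int64(213), np.int64(168), np.int64(126)), (452, np.int64(212), np.int64(168), np.int64(127))]
```

```bash
cat > trav.py <<'E'
from h import *
from cell import capture
def edges(C):
    ys=np.arange(90,440,.5);v=[]
    for y in ys:
        p=proj(C,np.array([604+.03*(y-183),y,50])).astype(np.float32)
        q=cv2.getRectSubPix(C["color"],(1,1),(float(p[0]),float(p[1])))[0,0].astype(int);v.append(q[0]-q[2])
    v=np.array(v);w=np.where(v>26)[0];return ys[w[0]],ys[w[w<len(ys)-30][-1]]
S0=pickle.load(open("scene0.pkl","rb"));a=edges(S0);b=edges(capture("scene"));print(a,b,np.subtract(b,a))
E
python3 trav.py
```

```text
(np.float64(117.5), np.float64(248.0)) (np.float64(253.0), np.float64(384.5)) [135.5 136.5]
```

```bash
for i in 1 2 3 4 5 6; do python3 -m crank '[[[0,0,-0.007,0,0],[0,0,-0.007,0,0]]]' |sed -n '2p;4p'; done; python3 trav.py
```

```text
ee_pos: [543.2, 247.7, 54.5]
ft_force: [0.9, -0.7, -0.6]
ee_pos: [543.3, 249.7, 54.5]
ft_force: [-0.4, -0.8, -0.4]
ee_pos: [543.3, 252.4, 54.6]
ft_force: [0.7, 0.1, 0.1]
ee_pos: [543.3, 254.7, 54.6]
ft_force: [-0.2, 0.9, -0.0]
ee_pos: [543.4, 256.7, 54.6]
ft_force: [-1.3, -0.5, 0.5]
ee_pos: [543.5, 258.5, 54.5]
ft_force: [0.2, -0.3, -0.5]
(np.float64(117.5), np.float64(248.0)) (np.float64(266.0), np.float64(397.0)) [148.5 149. ]
```

```bash
for i in 1 2 ; do python3 -m crank '[[[0,0,-0.004,0,0],[0,0,-0.004,0,0]]]' |sed -n '2p;4p'; python3 trav.py; done
```

```text
ee_pos: [543.6, 259.4, 54.5]
ft_force: [-0.2, 0.1, -0.9]
(np.float64(117.5), np.float64(248.0)) (np.float64(266.5), np.float64(398.0)) [149. 150.]
ee_pos: [543.6, 260.5, 54.5]
ft_force: [0.2, -0.4, -0.4]
(np.float64(117.5), np.float64(248.0)) (np.float64(268.0), np.float64(399.5)) [150.5 151.5]
```

```bash
python3 -m crank '[[[0,0,0.02,0,0],[0,0,0.04,0,0],[0,0,0.04,0,0]]]' |sed -n '2p;4p'; python3 trav.py;  python3 -m crank '[[[0,0,-0.02,0,0],[0,0,-0.04,0,0],[0,0,-0.044,0,0]]]' |sed -n '2p;4p'; python3 trav.py; for i in 1 2 ; do python3 -m crank '[[[0,0,-0.005,0,0]]]' |sed -n '2p;4p'; python3 -m crank '[[[0,0,0,0,0]]]' |sed -n '2p;4p';done; python3 trav.py
```

```text
ee_pos: [543.5, 246.6, 54.4]
ft_force: [-0.6, 0.2, 0.1]
(np.float64(117.5), np.float64(248.0)) (np.float64(268.0), np.float64(399.5)) [150.5 151.5]
ee_pos: [543.5, 263.4, 54.7]
ft_force: [0.2, -1.4, 1.1]
(np.float64(117.5), np.float64(248.0)) (np.float64(270.5), np.float64(402.0)) [153. 154.]
ee_pos: [543.6, 263.6, 54.5]
ft_force: [0.1, -0.6, 0.1]
ee_pos: [543.6, 263.6, 54.5]
ft_force: [0.1, 0.4, 0.3]
ee_pos: [543.8, 264.4, 54.4]
ft_force: [-0.4, -0.8, 0.9]
ee_pos: [543.8, 264.7, 54.5]
ft_force: [-0.6, -1.1, -1.1]
(np.float64(117.5), np.float64(248.0)) (np.float64(272.0), np.float64(403.5)) [154.5 155.5]
```

```bash
python3 -m crank '[[[0,0,0.02,0,0],[0,0,0.04,0,0],[0,0,0.04,0,0]]]' |sed -n '2p;4p'; python3 trav.py; python3 - <<'E'
from h import *
T0=pickle.load(open("top0.pkl","rb"));S0=pickle.load(open("scene0.pkl","rb"))
q=T0["color"][200:225,200:225].astype(int);m=np.uint8(q.sum(2)<120);k=max(cv2.findContours(m,0,2)[0],key=cv2.contourArea);print(cv2.boundingRect(k))
x,y,w,h=cv2.boundingRect(k);print(onz(T0,(200+x+w/2,200+y+h/2),30))
q=S0["color"][300:335,440:475].astype(int);m=np.uint8(q.sum(2)<230);k=max(cv2.findContours(m,0,2)[0],key=cv2.contourArea);x,y,w,h=cv2.boundingRect(k);print((x,y,w,h),onz(S0,(440+x+w/2,300+y+h/2),20))
print(tri(T0,(212,212),S0,(455,315)))
# rail ends along y from scene: base edge
for p in((541,0),): pass
E
```

```text
ee_pos: [543.7, 250.6, 54.4]
ft_force: [0.3, 0.2, -0.3]
(np.float64(117.5), np.float64(248.0)) (np.float64(272.0), np.float64(403.5)) [154.5 155.5]
(9, 5, 10, 14)
[623.8893633 307.9936318  30.       ]
(7, 13, 13, 15) [642.08054784 315.80662661  20.        ]
[626.5380874  317.04246616  20.51095637]
```

```bash
python3 - <<'E'
from h import *
from cell import capture
np.set_printoptions(precision=1,suppress=True)
S0=pickle.load(open("scene0.pkl","rb"));S=capture("scene");T0=pickle.load(open("top0.pkl","rb"))
def onx(c,p,x): o,d=ray(c,p); return o+d*(x-o[0])/d[0]
for nm,C,roi in(("notch old",S0,(385,275,420,300)),("notch new",S,(450,285,490,318))):
    x0,y0,x1,y1=roi;q=C["color"][y0:y1,x0:x1].astype(int);m=np.uint8((q.max(2)-q.min(2)<28)&(q.min(2)>95));n,l,st,ce=cv2.connectedComponentsWithStats(m)
    for i in range(1,n):
        if st[i,4]>4: p=ce[i]+[x0,y0];print(nm,st[i],p,onx(C,p,605))
q=S0["color"][298:335,440:475].astype(int);m=np.uint8((q[...,0]-q[...,2]>60)&(q[...,0]-q[...,1]>20));
print("block map");
for r in range(0,36,2): print(298+r,' '.join('%3d/%-3d'%(q[r,c].sum()//3,q[r,c,0]-q[r,c,2]) for c in range(4,32,2)))
E
```

```text
notch old [11 13  3  4 10] [397.  289.2] [605.  176.5  44.7]
notch old [17 14  3  4 10] [403.2 290.3] [605.  191.   45.3]
notch new [12 18  4  4 12] [463.8 304.2] [605.  332.3  39.2]
notch new [19 19  4  5 11] [470.5 305.8] [605.  347.9  38.5]
block map
298 147/-4  150/-4  153/-5  153/-4  152/-3  151/-5  152/-3  151/-5  152/-5  150/-4  150/-3  148/-3  145/-3  144/-2 
300 104/-1  107/-1  116/-2  126/-2  140/-5  149/-4  151/-5  153/-4  152/-5  152/-4  150/-5  151/-5  150/-5  150/-5 
302 138/0   133/-1  118/0   111/0   104/-1  104/-1  112/-2  121/-5  137/-4  147/-4  149/-5  152/-5  152/-5  151/-5 
304 142/-1  146/-1  142/-1  142/-2  138/-1  136/-2  111/28  125/66  107/10  103/-1  108/-2  118/-3  133/-4  142/-5 
306 139/0   143/-1  142/-2  139/-2  141/-2  138/-1  109/58  148/104 147/20  141/-3  130/-2  116/-2  106/-1  101/-2 
308  98/0   105/0   119/0   131/-1  132/0   132/3   112/69  144/90  142/5   143/-2  144/-1  146/-1  142/-2  139/-2 
310 124/53   99/30   86/13   78/3    73/4    83/9    92/50  106/49  131/-1  140/-1  144/-2  143/-2  144/-2  145/-2 
312 133/65  121/59   91/32   80/3 
[... 540 characters left out ...]
7/86 
322 115/55   96/40   64/6    62/6    64/5    63/5    62/4    60/5   117/46  159/80  159/80  160/81  161/81  163/81 
324 117/57   82/28   65/5    66/5    65/4    64/4    63/5    62/4   138/62  164/82  165/84  164/82  162/81  161/81 
326 152/76  122/54   94/35   82/23   65/6    63/5    63/5    70/6   150/71  161/81  160/81  163/82  165/84  164/83 
328 149/76  150/74  150/76  148/73  140/68  124/55   97/35   91/34  155/76  162/81  162/82  162/81  161/81  160/81 
330 150/75  149/74  147/73  147/74  147/74  147/74  147/74  144/72  150/75  152/77  154/77  156/77  159/79  159/80 
332 147/73  148/74  148/74  148/74  151/76  152/75  151/76  149/74  145/72  145/73  144/71  144/72  146/72  148/74
```

```bash
python3 - <<'E'
from h import *
np.set_printoptions(precision=1,suppress=True)
S0=pickle.load(open("scene0.pkl","rb"));T0=pickle.load(open("top0.pkl","rb"))
def onx(c,p,x): o,d=ray(c,p); return o+d*(x-o[0])/d[0]
for x in(610,615,620): print(onx(S0,(457.7,304),x),onx(S0,(457.7,308),x), "new notch",onx(S0,(467.1,305),x))
print("z",[onz(S0,(457.7,306.5),z) for z in(35,45)])
q=T0["color"][200:222,203:222].astype(int)
for r in range(0,22): print(200+r,' '.join('%3d/%-3d'%(q[r,c].sum()//3,q[r,c,0]-q[r,c,2]) for c in range(0,19)))
E
```

```text
[610.  318.4  42.1] [610.  321.2  27.1] new notch [610.  339.   45.5]
[615.  317.6  48.6] [615.  320.4  33.8] new notch [615.  338.1  52. ]
[620.  316.8  55.2] [620.  319.6  40.4] new notch [620.  337.2  58.5]
z [array([611.7, 319.8,  35. ]), array([619.2, 318.6,  45. ])]
200  92/68   91/66   90/68   91/65   94/67   94/65   92/69   90/65   92/66   94/65   93/65   93/65   94/64   92/69   92/66   95/62   94/63   91/67   91/69 
201  93/66   89/65   90/68   93/66   92/66   90/69   90/66   90/64   90/67   91/66   91/63   90/69   90/64   92/63   89/66   90/65   89/65   91/63   91/67 
202  92/64   91/66   89/65   87/66   92/64   92/63   92/65   90/64   92/64   91/65   90/64   93/65   91/65   91/65   91/64   89/65   89/67   90/65   90/65 
203  95/68   92/66   96/67   93/67   87/55   84/56   89/58   89/60   89/61   87/62   92/58   87/60   86/61   92/66   93/63   91/67   90/67   91/66   96/68 
204  92/65   93/66   92/65   91/67   66/33   63/22   72/35   75/34   70/38   73/39   71/35   70/37   68/36   80/53   91/64   93/67   92/65   91/68   95/67 
205  87/66   86/65   91/63   88/61   62/18   50
[... 1903 characters left out ...]
6/-4   50/-6   45/-2   44/-2   49/-5   23/-2   66/49   68/55   72/53   72/53 
218 104/70  101/71  104/71  103/70   80/42   47/3    51/-2   48/-3   46/-1   52/-3   51/-2   45/-1   47/2    51/-3   28/0    69/47   72/53   70/54   83/61 
219 100/57  100/56  103/57  103/58   80/32   59/4    55/-2   54/-1   51/-2   51/-4   53/-1   56/-2   55/-2   49/-3   42/5    71/41   72/49   73/48   97/61 
220  95/21   95/23   96/20   95/21   85/9    78/-1   80/-3   71/-1   73/-1   71/-2   71/-1   70/-5   67/-5   74/-4   73/5    79/22   83/22   82/23   93/31 
221  86/-1   90/-2   91/-4   86/-1   90/-2   87/-1   93/-2   90/-1   85/-1   86/-4   88/-3   91/-2   87/-3   89/0    88/-2   88/-3   88/-4   87/0    88/-2
```

```bash
python3 - <<'E'
from h import *
np.set_printoptions(precision=1,suppress=True)
S0=pickle.load(open("scene0.pkl","rb"));T0=pickle.load(open("top0.pkl","rb"))
print("plunger",tri(T0,(209.6,211.3),S0,(457.7,306.5)),"glue",onz(S0,(523,274),0),onz(T0,(155,276),100),"rail ends",[onz(S0,p,8) for p in((360,258),(358,288),(513,293),(511,318))])
print("notch old tri-ish z")
E
python3 -m crank '[[[0,0,0.02,0,0],[0,0,0.02,-0.1,0],[0,0,0.02,-0.2,0],[0,0,0.02,-0.33,0],[0,0,0.02,-0.45,0],[0,0,0.02,-0.45,0]]]' |sed -n '2p;4p'; python3 go.py 549 430 190 -1.8
```

```text
plunger [621.4 317.9  47.7] glue [444.4 474.    0. ] [420.  453.2 100. ] rail ends [array([502.3,  68.5,   8. ]), array([597. ,  83.4,   8. ]), array([517.9, 449.1,   8. ]), array([593. , 446.3,   8. ])]
notch old tri-ish z
ee_pos: [545.8, 248.4, 197.3]
ft_force: [-0.0, 0.8, 0.9]
t35.4 pos [545.8 248.4 197.3] yaw -2.24 F [-0.   0.8  0.9] w 0.005 | rows: [-0.0132 -0.6052  0.027 ] turn -0.0025 n>=4.4
```

The plunger sits at y≈318 and the tray's notch pair is now at y≈339, so I pushed about 20 mm beyond the station. I'll go round to the +y side and push back until it clicks.

```bash
python3 -m crank '[[[0,-0.003,-0.12,0,0],[0,-0.003,-0.25,0,0],[0,-0.003,-0.38,0,0],[0,-0.003,-0.5,0,0],[0,-0.003,-0.6,0,0],[0,-0.003,-0.6,0,0],[0,-0.003,-0.6,0,0]]]' |sed -n '2p;4p'; python3 -m crank '[[[0,0,0,0.1,0],[0,0,0,0.2,0],[0,0,0,0.3,0],[0,0,0,0.4,0],[0,0,0,0.46,0],[0,0,0,0.46,0]]]' |sed -n '2p;4p'; python3 trav.py
```

```text
ee_pos: [547.9, 428.7, 188.6]
ft_force: [0.1, -1.5, -0.4]
ee_pos: [548.1, 422.8, 46.7]
ft_force: [0.7, -1.1, -0.6]
(np.float64(117.5), np.float64(248.0)) (np.float64(272.0), np.float64(403.5)) [154.5 155.5]
```

```bash
python3 -m crank '[[[0,0,0.02,0,0],[0,0,0.04,0,0],[0,0,0.06,0,0],[0,0,0.06,0,0]]]' |sed -n '2p;4p'; for i in 1 2 3 4 5 6 7 8; do python3 -m crank '[[[0,0,0.005,0,0]]]' |sed -n '2p;4p'|tr '\n' ' '; echo; done; python3 trav.py
```

```text
ee_pos: [550.0, 407.0, 53.1]
ft_force: [-0.1, 0.4, -0.3]
ee_pos: [549.2, 406.8, 52.7] ft_force: [1.0, 2.3, 0.4] 
ee_pos: [549.0, 406.3, 52.5] ft_force: [2.5, 3.5, 1.3] 
ee_pos: [549.0, 405.3, 52.5] ft_force: [1.1, 4.0, 1.9] 
ee_pos: [548.6, 403.7, 52.3] ft_force: [1.4, 3.4, 2.1] 
ee_pos: [548.3, 401.6, 51.9] ft_force: [1.3, 2.7, 1.1] 
ee_pos: [548.0, 399.6, 51.5] ft_force: [0.6, 1.1, 2.0] 
ee_pos: [547.8, 397.7, 51.2] ft_force: [0.6, 0.8, 1.0] 
ee_pos: [547.8, 396.0, 51.1] ft_force: [0.3, 0.7, 0.7] 
(np.float64(117.5), np.float64(248.0)) (np.float64(253.5), np.float64(384.5)) [136.  136.5]
```

The tray snapped ahead of the finger into the station (travel 136 measured from its start pose; finger 4 mm behind). Retract and verify everything.

```bash
python3 -m crank '[[[0,0,-0.04,0,0],[0,0,-0.06,0,0],[0,0,-0.06,-0.1,0],[0,0,-0.06,-0.22,0],[0,0,-0.06,-0.35,0],[0,0,-0.06,-0.48,0],[0,0,-0.06,-0.6,0],[0,0,-0.06,-0.6,0]]]' |sed -n '2p;4p'; python3 -m crank '[[[0,-0.1,0.1,0,0],[0,-0.2,0.2,0,0],[0,-0.3,0.3,0,0],[0,-0.35,0.4,0,0],[0,-0.35,0.5,0,0],[0,-0.35,0.5,0,0]]]' |sed -n '2p;4p'; python3 trav.py; python3 - <<'E'
from h import *
from cell import capture,observe
c=capture("wrist");S=capture("scene");S0=pickle.load(open("scene0.pkl","rb"))
g=cv2.medianBlur(cv2.cvtColor(c["color"],cv2.COLOR_RGB2GRAY),3)
k=cv2.HoughCircles(g,cv2.HOUGH_GRADIENT,1,22,param1=80,param2=14,minRadius=13,maxRadius=22)
for a,b,r in (k[0][:14] if k is not None else []):
    if b<330: print(round(a),round(b),r,onz(c,(a,b),42)[:2].round(),c["color"][int(b),int(a)])
x0,y0,x1,y1=440,290,490,320;q=S["color"][y0:y1,x0:x1].astype(int);m=np.uint8((q.max(2)-q.min(2)<28)&(q.min(2)>95));n,l,st,ce=cv2.connectedComponentsWithStats(m)
print([(ce[i]+[x0,y0]).round(1).tolist() for i in range(1,n) if 4<st[i,4]<30])
d=np.uint8(np.abs(S["color"].astype(int)-S0["color"]).sum(2)>60);N,l,st,ce=cv2.connectedComponentsWithStats(d)
print([(st[i].tolist()) for i in range(1,N) if st[i,4]>25 and ce[i][1]>175],observe()["time_s"])
E
```

```text
ee_pos: [550.1, 417.8, 240.3]
ft_force: [1.1, 0.8, 1.3]
ee_pos: [438.1, 264.0, 231.7]
ft_force: [1.0, -0.2, 0.4]
(np.float64(117.5), np.float64(248.0)) (np.float64(253.0), np.float64(383.5)) [135.5 135.5]
232 60 20.3 [567. 338.] [170 118  68]
264 70 18.0 [558. 313.] [213 152  89]
296 26 17.4 [589. 283.] [203 144  85]
18 262 15.8 [398. 564.] [204  87   1]
250 216 21.4 [433. 337.] [205 144  84]
250 28 17.9 [590. 320.] [195 137  80]
200 28 18.0 [592. 361.] [204 144  85]
[[455.1, 301.9], [461.9, 304.4]]
[[210, 209, 25, 28, 137], [181, 219, 50, 29, 305], [301, 221, 7, 8, 33], [176, 231, 15, 10, 59], [354, 238, 140, 78, 7027], [184, 253, 9, 6, 27], [216, 256, 7, 6, 30], [274, 261, 44, 24, 564], [189, 262, 37, 13, 178], [346, 275, 6, 10, 34]] 38.8833
```

```bash
python3 -c "
from cell import hand_in
print(hand_in())"
```

```text
the job is handed in; nothing more can be done
None
```

The job is handed in: five beads are in the tray, the carrier is clicked in at the plunger, the sixth bead is in the bin, and the scoop stands upright on its board about 12 mm from where it began. I pushed the carrier about 20 mm past the station and had to push it back to click it in, put the scoop back before pushing the carrier rather than after, and viewed 12 pictures where 10 were allowed.

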